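# Press a warmed ball mould home in its sprung pouring cradle and hold it there

### The job

Lower the clear door of the mould warmer all the way, take out the ball mould (the silvery round one with a neck) and stand it in the sprung ring of the pouring stand; then swing the warmer's door back up until it is fully shut, so that the heat stays in. Last, press the mould straight down against the springs until its underside bears on the red rubber plug, and finish while still holding it pressed down there, ready for the pour. Leave the straight brass mould in its place in the warmer, and do not disturb the wick spool and the clusters of white balls near the work.

Things in the scene. Friction and masses are not known exactly. Their poses are not given: they have to be found in the camera images.
- warmer: Grey slant-front mould warmer, fixed: 222 mm wide (y), 155 mm deep, 116 mm high at the back. Origin on the bench under the middle of the door's hinge line; +x to its back, +z up; its front faces the robot. Front wall 58 mm high; with the door down the inside is open upwards, from the front wall to the back wall 99 mm behind the hinge line, and 105 mm to either side of the middle.
- nest_left (a point): Centre of the left of two 56 mm holes in the warmer's aluminium shelf, at the shelf's top, 32 mm above the bench; at x = 64, y = +52 mm in the warmer's frame. The moulds stand in the holes on their flanges; either mould may be in either hole.
- nest_right (a point): Centre of the right hole, at x = 64, y = -52 mm in the warmer's frame, else the same.
- warmer_door (a joint): Clear door in a steel frame, 216 mm wide, 114 mm from hinge to upper edge, 6 mm thick, 250 g, bottom-hinged. 0 = shut, leaning back 55 degrees (0.96 rad) from upright on the slanted case; grows as it comes up; upright at 0.96, then down towards the robot; stops level at 2.53 rad. Damped: beyond upright it sinks open by itself, short of upright it sinks shut.
- door_hinge (a point): Middle of the door's hinge axis, 64 mm above the bench; the axis runs along the warmer's y.
- door_bar (a point): Middle of the door's handle: black round bar, 10 mm in diameter, 112 mm long, parallel to the hinge, in the plane of the door, 36 mm beyond its upper edge, 150 mm from the hinge axis (123 mm behind and 86 mm above it when shut; 150 mm in front, at its height, when level). Moves with the door.
- ball_mould: Silvery aluminium ball mould, 200 to 310 g, loose, upright in one of the warmer's holes. Origin at the ball's centre, +z up the neck. Ball 52 mm in diameter; round flange round its middle, 66 mm in diameter, 5 mm thick (half above the origin); straight neck, 26 mm in diameter, from 23 mm to 54 mm above the origin, flat on top. Any yaw will do; can be gripped round the neck from above.
- mould_foot (a point): Lowest point of the ball mould, 26 mm below its origin.
- mould_neck (a point): Centre of the flat top of the mould's neck, 54 mm above its origin.
- straight_mould: Straight-sided brass mould, to be left alone, in the other hole of the warmer's shelf: 44 mm in diameter, 58 mm tall, with a flange like the ball mould's (origin at mid-flange; it rises 36 mm above the origin).
- pour_stand: Pouring stand, fixed to the bench: round dark steel foot 124 mm in diameter, 12 mm thick, with three upright spring posts 45 mm from its axis, topped by nuts that reach 67 mm above the bench. Origin on the bench at its axis, +z up.
- cradle_ring (a joint): Aluminium ring on three springs, 8 mm thick, 78 mm outside, hole 55 mm. 0 = free, its top 62 mm above the bench; grows as it is pressed down (m), to 0.018. The mould's lower half enters the hole, its flange rests on the ring's top; its weight sinks it under 1 mm. Springs push back 4.2 N at 0, 0.7 N more per mm; the mould meets the plug at 0.014: about 11 N besides its weight.
- ring_top (a point): Centre of the ring's hole at its upper face; moves with the ring.
- seal_plug: Red rubber plug, 20 mm in diameter, on the stand's axis below the ring. Its top lies 24.5 mm above the bench; the rubber gives 1 mm for each 2 N, at most 4 mm. Origin at the centre of its underside.
- plug_top (a point): Centre of the unpressed plug's upper face, 24.5 mm above the bench; fixed.
- wick_spool: Wooden spool of wick, 54 mm in diameter, 62 mm tall, upright, loose bystander; origin at the centre of its underside.
- ball_cluster: Cluster of white balls on a dark core, the one nearest the stand of three such (the others are fixed), about 68 mm across, 59 mm high, loose; origin at the centre of its underside.
Not all that is in view belongs to the job. Of the things that look like the pour_stand, the larger one is meant.

How it is judged:
On the way, in this order (a step that is already met when the one before it is completed fails the run):
1. the warmer's door is lowered all the way (value of joint warmer_door above 2.3 rad), for 0.2 s.
2. the ball mould stands in the sprung ring (horizontal distance between mould_foot and plug_top below 0.005 m and angle between ball_mould's own z axis and vertical below 0.12 rad and z of ball_mould in the frame of ring_top below 0.006 m), for 0.2 s.
3. the door is fully shut again, the mould still in the ring (all of step 2 and value of joint warmer_door below 0.08 rad), for 0.2 s.
At the end, for the whole second after the job is handed in: Door shut (below 0.08 rad). Ball mould in the ring (origin under 6 mm above the ring's top), within 5 mm of the stand's axis, upright within 0.12 rad, bearing on the plug with over 1 N (foot within 1.5 mm of it), the robot still on it with over 1 N; straight mould within 15 mm of its start (all of step 3 and contact force between ball_mould and seal_plug above 1 N and z of mould_foot in the frame of plug_top below 0.0015 m and contact force between any of the fingers, the arm and ball_mould above 1 N and distance of straight_mould from where it was at the start of the episode below 0.015 m); the arm keeps its last pose, push and grip.
It fails at once if the straight brass mould is moved from its place (distance of straight_mould from where it was at the start of the episode above 0.025 m).
It fails at once if the wick spool is disturbed (distance of wick_spool from where it was at the start of the episode above 0.03 m).
It fails at once if the cluster of white balls is disturbed (distance of ball_cluster from where it was at the start of the episode above 0.03 m).
It also fails if it takes over 72 s, if anything falls off the work surface, if the arm or the gripper's body presses on something with over 40 N, if the wrist force passes 120 N, or if a joint passes its speed limit or range.

### The arm

A 6-joint arm with a two-finger parallel gripper is mounted at the origin on the work surface; the furniture and walls round the work are solid. World frame = base frame: x ahead of the robot, y to its left, z up, the work surface at z = 0. Lengths are in m, angles in rad, forces in N, time in s.
With the tool pointing down it reaches from about 0.325 to 0.9 m from the base axis. Payload 3.5 kg.
Tool frame: the origin (TCP) lies between the finger pads; the fingertips stand 11 mm ahead of it and the grasp point (between the pads) lies 8 mm behind it (nose_length is the distance from the TCP to the fingertips, in m); x points along the fingers, y is the direction in which the jaws open and shut, and the axes are right-handed (so a half turn about x gives the same grasp; the last joint's range is limited). The gripper opens to 85 mm and grips with 20 to 120 N. Pads are 22 mm wide; open, the fingers measure 114 mm over their backs; the gripper's body (76 mm by 85 mm) begins 54 mm behind the grasp point. The pads swing forward as they close: fully open they stand 13 mm farther back than shut.
Start: joints at [-1.358, 0.276, -0.026, 1.268, 0, 1.467], TCP at [0.194, -0.594, 0.242] pointing down, gripper open.
Joint ranges: [-3.12, 3.12], [-0.85, 1.88], [-1.08, 1.24], [-1.95, 2.15], [-1.57, 1.53], [-3.14, 3.14]. Speed limits (rad/s): [2.57, 2.57, 3.14, 3.14, 3.14, 3.14].

### API

Orientations are given as a unit quaternion [x, y, z, w].
In Python, from cell import read_state, snapshot, calibration, job_done, nose_length gives the robot as it stands. The module is installed in compiled form; this text tells all that it offers.
- The arm moves only by the shell command python3 -m pendant 'ROWS' [FORCE]. ROWS is text: rows parted by semicolons, each of 5 numbers parted by spaces: the opening in per cent of the stroke, from 0 (shut) to 100 (fully open), then the shift along the tool's x, y, z in cm, then the turn about the tool's x in rad. In form: claw tx ty tz roll; .... A call has 1 to 20 rows; each row shifts and turns the pose as measured when the row begins, along the tool's axes as they then stand; what a row does not reach is not made up. A row lasts 1/10 s, in which the tool goes at most 50 mm and 8.59 degrees, less where a joint would pass 70% of its speed; a pose out of reach is approached as far as the arm can. A call is refused whole if a number of a shift passes 5 or a number of a turn 0.15, either way. A call with a gripper value outside its range is refused whole. The fingers move at their own pace and stop on an object; FORCE is the grip in N (left out, the last holds). Time passes only in rows, so rows that do not move let the fingers close. It gives the time, the measured TCP pose, the force and the opening at its end, in the units of the state.
- read_state(): the state, without advancing time (a new reading comes with each control period).
- snapshot(name): name is "scene" or "top"; returns the picture (400x640x3 uint8, red, green, blue); there is no depth.
- calibration(name): a dict with "intrinsics" (3x3 intrinsics, pixels), "R" (3x3) and "t" (3): a world point X has camera coordinates R X + t. Camera axes: x right, y down, z forward; pixel columns grow to the right and rows downward; lengths in m; the calibration is good to about 2 mm. A picture is of the moment at which its call begins. calibration takes no time and is no camera call.
- job_done(): hands the job in, once; it reports no verdict.
The state is a dict: "time": time; "joint_pos": joint angles; "dq": joint speeds; "joint_efforts": joint torques, N m; "ee_pos": TCP position; "orientation": TCP orientation; "ft_force": force on the tool from outside, world axes, zero at the start; "ft_torque": the same for the moment, N m; "opening": finger opening in m.
Only numpy, scipy, OpenCV 4.12 (cv2) and the standard library are available. Lean on these libraries where they do the work, as an engineer would, in place of code of your own. Each camera call takes 0.05 s, during which the arm holds its last target.

## Working session

There is one attempt and no reset: what is moved stays moved. The work goes in short steps, Python scripts to look and compute and a shell command to move; the robot and the scene stay as the last step left them, time stands still between calls to the robot, and variables do not carry over. Pictures are saved under pics/ and viewed, and the job is handed in when it is done.

```bash
mkdir -p pics; ls; python3 - <<'E'
from cell import *
import cv2,numpy as np
print(read_state()); print(nose_length if not callable(nose_length) else nose_length())
for n in("scene","top"):
    im=snapshot(n); cv2.imwrite(f"pics/{n}0.png",im[:,:,::-1]); c=calibration(n); print(n,c)
E
```

```text
pics
{'time': 0.0, 'joint_pos': array([-1.35837814e+00,  2.77109944e-01, -2.79276634e-02,  1.26799346e+00,
       -5.15336691e-06,  1.46741534e+00]), 'dq': array([-4.35659770e-05,  1.14891141e-05, -1.08331406e-03, -2.87086414e-04,
        4.08487343e-04,  1.14052805e-03]), 'joint_efforts': array([ 1.05617142e-03, -4.45506155e+01,  2.95203549e+01,  1.64309854e-02,
        1.47549654e-04, -9.72431906e-06]), 'ee_pos': array([ 0.19394648, -0.59333173,  0.24115195]), 'orientation': array([-0.69826488, -0.11197725,  0.69835463, -0.11039959]), 'ft_force': array([ 0.30202742,  0.25979188, -0.37950922]), 'ft_torque': array([ 0.05823395,  0.02162634, -0.04337206]), 'opening': 0.08519735773622274}
0.011
scene {'intrinsics': array([[504.2331806 ,   0.        , 323.61566083],
       [  0.        , 504.2331806 , 196.89288612],
       [  0.        ,   0.        ,   1.        ]]), 'R': array([[ 0.90598861, -0.42293261,  0.01768187],
       [-0.23447521, -0.53618415, -0.81088096],
       [ 0.35242874,  0.73050296, -0.58494394]]), 't': array([-0.44553409,  0.15563552,  1.51284801])}
top {'intrinsics': array([[368.68733239,   0.        , 327.0759243 ],
       [  0.        , 368.68733239, 198.26695531],
       [  0.        ,   0.        ,   1.        ]]), 'R': array([[ 0.01763197, -0.99969931,  0.01704094],
       [-0.99566019, -0.01911328, -0.09107947],
       [ 0.09137779, -0.01536108, -0.99569781]]), 't': array([-0.0971427 ,  0.47206611,  1.07503885])}
```

View pics/scene0.png

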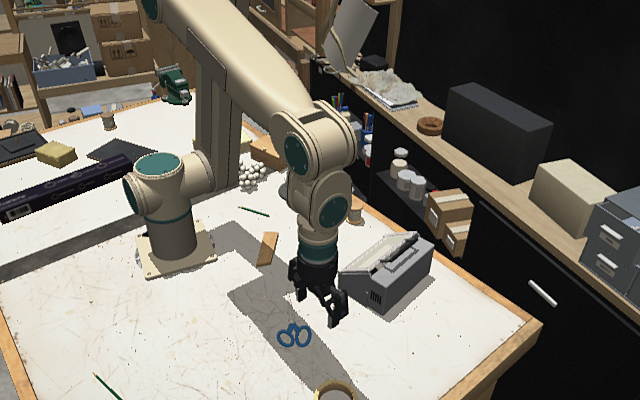

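View pics/top0.png

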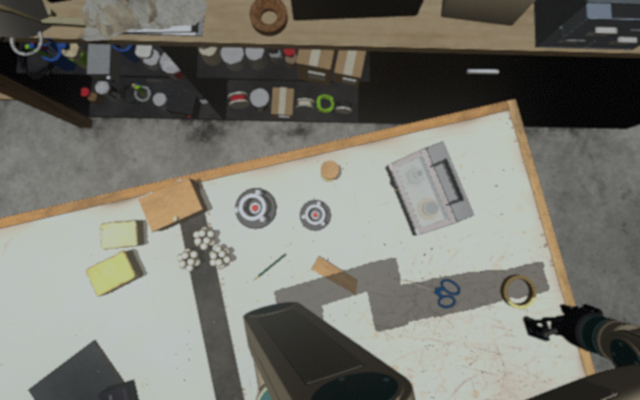

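```bash
cat > h.py <<'E'
import numpy as np,cv2
from cell import *
def proj(n,X):
    c=calibration(n);X=np.atleast_2d(X);p=(c["R"]@X.T).T+c["t"];q=(c["intrinsics"]@p.T).T
    return q[:,:2]/q[:,2:]
def ray(n,u,v,z):
    c=calibration(n);d=c["R"].T@np.linalg.solve(c["intrinsics"],[u,v,1.]);o=-c["R"].T@c["t"]
    return o+d*(z-o[2])/d[2]
def crop(img,x0,y0,w,h,s,out):
    cv2.imwrite(out,cv2.resize(img[y0:y0+h,x0:x0+w],None,fx=s,fy=s,interpolation=cv2.INTER_CUBIC))
E
python3 - <<'E'
from h import *
t=cv2.imread("pics/top0.png");s=cv2.imread("pics/scene0.png")
crop(t,375,125,110,120,5,"pics/w_top.png")
crop(t,170,150,180,130,4,"pics/st_top.png")
crop(s,325,220,120,100,6,"pics/w_sc.png")
E
```

```text
(no output)
```

View pics/w_top.png

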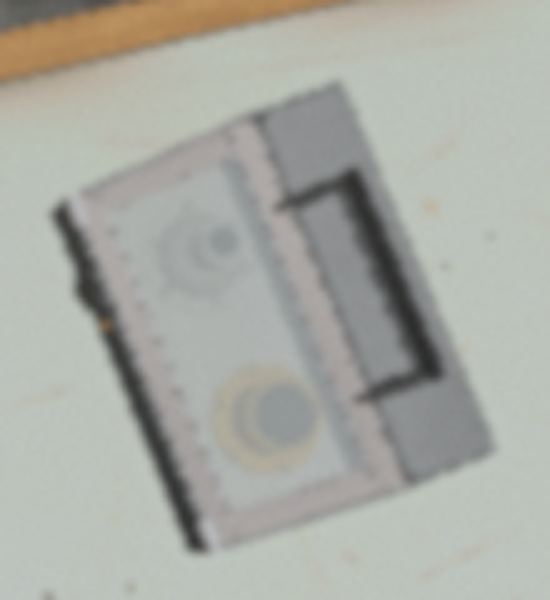

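View pics/st_top.png

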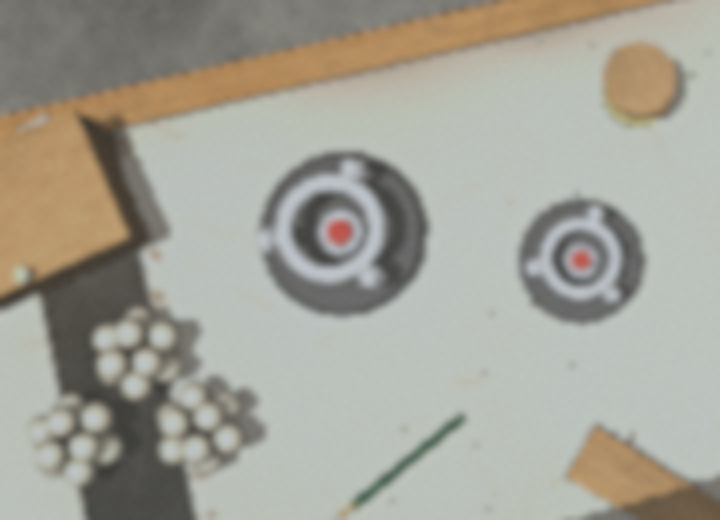

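View pics/w_sc.png

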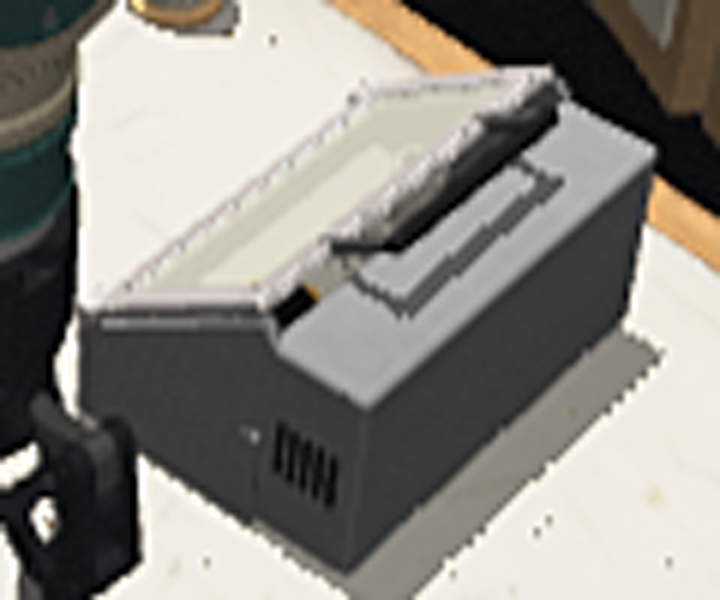

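```bash
cat > fit.py <<'E'
from h import *
from scipy.optimize import least_squares
def W(p,P):
    c,s=np.cos(p[2]),np.sin(p[2]);P=np.atleast_2d(np.array(P,float))
    return np.c_[p[0]+c*P[:,0]-s*P[:,1],p[1]+s*P[:,0]+c*P[:,1],P[:,2]]
if __name__=="__main__":
    M=[(0,.108,.064),(0,-.108,.064),(.0934,.108,.1294),(.0934,-.108,.1294),(.123,.056,.15),(.123,-.056,.15)]
    T=[(390,164),(417.4,235),(423.6,149.4),(456,222.4),(446,160.5),(462,199.5)]
    S=[(384.2,236.3),(338.7,270.5),(416.7,232),(369.2,270.8),(417,239.5),(392,261)]
    M=np.array(M)
    f=lambda p:np.r_[(proj("top",W(p,M))-T).ravel(),.7*(proj("scene",W(p,M))-S).ravel()]
    r=least_squares(f,[.5,-.2,-1.17],loss="soft_l1");print(r.x)
    print((proj("top",W(r.x,M))-T).round(1).tolist());print((proj("scene",W(r.x,M))-S).round(1).tolist())
    p=r.x
    print("nestL",W(p,(.064,.052,.032)),"nestR",W(p,(.064,-.052,.032)),"bar",W(p,(.123,0,.15)))
    # pictured neck top of ball mould (left) through no refraction
    o=ray("top",375+224/5,125+240/5,.032+.0025+.054);print("neck from top",o)
    for n,uv,z in(("plug",(170+340/4,150+232/4),.0245),("ring",(170+330/4,150+229/4),.062),("foot",(170+344/4,150+233/4),.012),("small",(170+582/4,150+260/4),.02),("spool",(170+641/4,150+80/4),.06),("cl",(170+207/4,150+425/4),.03)):
        print(n,ray("top",*uv,z))
    c=calibration("scene");print(-c["R"].T@c["t"]);c=calibration("top");print(-c["R"].T@c["t"])
E
python3 fit.py
```

```text
[ 0.47155602 -0.30733689 -1.18298511]
[[-0.6, 0.5], [0.4, -0.6], [1.8, -1.4], [0.2, -0.5], [-0.8, -0.2], [-0.4, -0.2]]
[[2.7, -1.1], [-0.4, 2.2], [-0.5, 0.2], [-2.0, 1.3], [-1.7, 0.8], [-2.0, 0.4]]
nestL [[ 0.54389689 -0.34691971  0.032     ]] nestR [[ 0.44762003 -0.38624867  0.032     ]] bar [[ 0.51807008 -0.42120279  0.15      ]]
neck from top [ 0.54443543 -0.34820503  0.0885    ]
plug [0.44062855 0.12397419 0.0245    ]
ring [0.4403289 0.1244328 0.062    ]
foot [0.44070601 0.1232116  0.012     ]
small [ 0.4234513  -0.05498224  0.02      ]
spool [ 0.55265323 -0.09559284  0.06      ]
cl [0.29839278 0.21412562 0.03      ]
[-0.09302963 -1.21012154  1.01901103]
[ 0.37349557 -0.071577    1.11506477]
```

```bash
cat > go.py <<'E'
import sys
from h import *
from scipy.spatial.transform import Rotation as Ro
np.set_printoptions(precision=3,suppress=True)
def st(target=None,yaw=None):
    s=read_state();R=Ro.from_quat(s["orientation"]).as_matrix()
    print("t",round(s["time"],2),"tcp",s["ee_pos"],"open",round(s["opening"]*1e3,1),"F",s["ft_force"],"q",s["joint_pos"])
    a=np.degrees(np.arctan2(R[1,1],R[0,1]));print("x",R[:,0],"y",R[:,1],"z",R[:,2],"jaw heading deg %.1f"%a)
    if target is not None:print("shift cm tool:",R.T@(np.array(target)-s["ee_pos"])*100)
    if yaw is not None:
        d=(yaw-a+90)%180-90;print("roll about tool x rad (tool down => negative of yaw): %.3f"%(-np.radians(d)))
if __name__=="__main__":
    v=[float(x) for x in sys.argv[1:]]
    st(v[:3] if len(v)>2 else None,v[3] if len(v)>3 else None)
E
python3 go.py .518 -.421 .2 -67.8
```

```text
t 0.1 tcp [ 0.194 -0.593  0.241] open 85.3 F [0.062 0.12  0.358] q [-1.358  0.277 -0.028  1.268 -0.     1.467]
x [-0.     0.002 -1.   ] y [ 0.311 -0.951 -0.002] z [-0.951 -0.311 -0.   ] jaw heading deg -71.9
shift cm tool: [  4.146  -6.314 -36.154]
roll about tool x rad (tool down => negative of yaw): -0.072
```

```bash
python3 -m pendant '35 0 -0.7 -4 -0.07; 35 0 -0.7 -4 0; 35 0 -0.7 -4.5 0; 35 0 -0.7 -4.5 0; 35 0 -0.7 -4.5 0; 35 0 -0.7 -4.5 0; 35 0 -0.7 -4.5 0; 35 0 -0.7 -4 0; 35 0 0 0 0' 40; python3 go.py .518 -.421 .15 -67.8
```

```text
time: 1.0
ee_pos: [0.5021, -0.407, 0.2351]
orientation: [-0.693, -0.138, 0.695, -0.131]
ft_force: [-0.5, -0.2, -0.5]
opening: 0.0295
t 1.0 tcp [ 0.502 -0.407  0.235] open 29.5 F [-0.515 -0.21  -0.461] q [-0.782  0.324  0.022  1.278  0.003  1.977]
x [-0.005  0.008 -1.   ] y [ 0.373 -0.928 -0.009] z [-0.928 -0.373  0.001] jaw heading deg -68.1
shift cm tool: [ 8.492  1.975 -0.963]
roll about tool x rad (tool down => negative of yaw): -0.005
```

```bash
python3 -m pendant '35 2 1.5 -1 0; 35 1 0.5 0 0; 35 0 0 0 0'; python3 go.py .518 -.421 .15 -67.8; python3 - <<'E'
from h import *
a=snapshot("top")[:,:,::-1];b=snapshot("scene")[:,:,::-1]
A=cv2.resize(a[120:250,370:500],None,fx=3,fy=3,interpolation=2);B=cv2.resize(b[180:310,310:440],None,fx=3,fy=3,interpolation=2)
cv2.imwrite("pics/p1.png",np.hstack([A,B]))
E
```

```text
time: 1.3
ee_pos: [0.5191, -0.4204, 0.2031]
orientation: [-0.692, -0.139, 0.696, -0.132]
ft_force: [-0.0, 0.4, 0.7]
opening: 0.03
t 1.3 tcp [ 0.519 -0.42   0.203] open 30.0 F [-0.031  0.421  0.662] q [-0.778  0.38   0.033  1.235  0.002  1.978]
x [-0.007  0.009 -1.   ] y [ 0.376 -0.926 -0.011] z [-0.927 -0.376  0.003] jaw heading deg -67.9
shift cm tool: [5.314 0.069 0.106]
roll about tool x rad (tool down => negative of yaw): -0.002
```

View pics/p1.png

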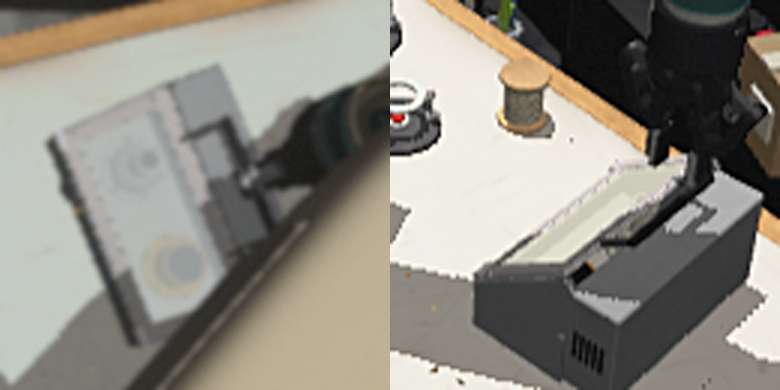

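The fingers straddle the bar: in the right half the finger tips are at about (655,155) and (700,180), and the bar runs from (610,240) to (700,185). I'll go down and grip.

```bash
python3 -m pendant '35 2 0 0 0; 35 1.8 0 0 0; 35 1.2 0 0 0; 35 0.3 0 0 0' ; python3 go.py .518 -.421 .15 -67.8; python3 -m pendant '0 0 0 0 0; 0 0 0 0 0;0 0 0 0 0; 0 0 0 0 0' 30;python3 go.py
```

```text
time: 1.8
ee_pos: [0.5172, -0.4231, 0.155]
orientation: [-0.694, -0.135, 0.695, -0.133]
ft_force: [0.5, -0.2, -0.3]
opening: 0.0298
t 1.8 tcp [ 0.517 -0.423  0.155] open 29.8 F [ 0.48  -0.237 -0.266] q [-0.783  0.407 -0.033  1.134  0.001  1.978]
x [-0.002  0.004 -1.   ] y [ 0.372 -0.928 -0.004] z [-0.928 -0.372  0.   ] jaw heading deg -68.2
shift cm tool: [ 0.505 -0.166 -0.151]
roll about tool x rad (tool down => negative of yaw): -0.006
time: 2.2
ee_pos: [0.5161, -0.422, 0.1559]
orientation: [-0.694, -0.136, 0.695, -0.132]
ft_force: [-0.9, 0.5, -1.8]
opening: 0.0083
t 2.2 tcp [ 0.516 -0.422  0.156] open 8.3 F [-0.93   0.477 -1.824] q [-0.784  0.405 -0.034  1.138  0.003  1.977]
x [-0.002  0.006 -1.   ] y [ 0.372 -0.928 -0.007] z [-0.928 -0.372 -0.   ] jaw heading deg -68.2
```

```bash
python3 -m pendant '0 0 0 0 0; 0 0 0 0 0'; python3 -m pendant '25 0 0 0 0; 25 0.5 0 0 0; 25 0.4 0 0 0; 0 0 0 0 0;0 0 0 0 0; 0 0 0 0 0;0 0 0 0 0' 30;python3 go.py
```

```text
time: 2.4
ee_pos: [0.5161, -0.422, 0.156]
orientation: [-0.694, -0.136, 0.695, -0.132]
ft_force: [0.2, 1.2, -2.6]
opening: 0.0086
time: 3.1
ee_pos: [0.5168, -0.422, 0.1485]
orientation: [0.694, 0.136, -0.694, 0.132]
ft_force: [0.0, 0.3, 0.3]
opening: 0.0085
t 3.1 tcp [ 0.517 -0.422  0.149] open 8.5 F [0.025 0.276 0.337] q [-0.783  0.41  -0.042  1.122  0.004  1.977]
x [-0.001  0.006 -1.   ] y [ 0.372 -0.928 -0.006] z [-0.928 -0.372 -0.002] jaw heading deg -68.1
```

```bash
python3 -m pendant '0 -1.04 -0.8 0 0; 0 -0.97 -0.88 0 0; 0 -0.88 -0.97 0 0; 0 -0.8 -1.04 0 0'; python3 go.py
```

```text
time: 3.5
ee_pos: [0.5027, -0.3875, 0.187]
orientation: [0.695, 0.135, -0.694, 0.133]
ft_force: [0.6, 0.7, -3.2]
opening: 0.0087
t 3.5 tcp [ 0.503 -0.388  0.187] open 8.7 F [ 0.605  0.74  -3.184] q [-0.76   0.327 -0.077  1.169  0.002  2.002]
x [-0.     0.003 -1.   ] y [ 0.371 -0.928 -0.003] z [-0.928 -0.371 -0.001] jaw heading deg -68.2
```

```bash
python3 -m pendant '0 -0.7 -1.11 0 0; 0 -0.61 -1.16 0 0; 0 -0.51 -1.21 0 0; 0 -0.39 -1.25 0 0; 0 -0.28 -1.28 0 0; 0 -0.17 -1.3 0 0; 0 -0.06 -1.31 0 0'; python3 go.py .4716 -.3073 .214
```

```text
time: 4.2
ee_pos: [0.4665, -0.2992, 0.2168]
orientation: [-0.694, -0.135, 0.695, -0.133]
ft_force: [2.5, -1.2, -11.6]
opening: 0.0082
t 4.2 tcp [ 0.466 -0.299  0.217] open 8.2 F [  2.463  -1.22  -11.603] q [-0.688  0.169 -0.217  1.189  0.002  2.073]
x [-0.001  0.004 -1.   ] y [ 0.372 -0.928 -0.004] z [-0.928 -0.372 -0.   ] jaw heading deg -68.2
shift cm tool: [ 0.28   0.948 -0.172]
```

```bash
python3 -m pendant '0 0.45 -1.5 0 0; 0 0.28 -1.27 0 0; 0 0.39 -1.25 0 0; 0 0.51 -1.21 0 0; 0 0.61 -1.16 0 0; 0 0.7 -1.11 0 0; 0 0.8 -1.04 0 0'; python3 go.py; python3 -c "
from fit import *
for d in(-40,-45,-90):print(d,W([.4716,-.3073,-1.183],(.15*np.sin(np.radians(d)),0,.064+.15*np.cos(np.radians(d)))))"
```

```text
time: 4.9
ee_pos: [0.4326, -0.2163, 0.1817]
orientation: [0.695, 0.131, -0.694, 0.136]
ft_force: [0.1, -3.8, -3.9]
opening: 0.008
t 4.9 tcp [ 0.433 -0.216  0.182] open 8.0 F [ 0.128 -3.842 -3.921] q [-0.595  0.066 -0.413  1.088 -0.004  2.166]
x [ 0.002 -0.006 -1.   ] y [ 0.371 -0.929  0.006] z [-0.929 -0.371  0.001] jaw heading deg -68.2
-40 [[ 0.43513955 -0.21804142  0.17890667]]
-45 [[ 0.43149121 -0.20910995  0.17006602]]
-90 [[ 0.41487761 -0.16843831  0.064     ]]
```

```bash
python3 -m pendant '0 1.1 -0.9 0 0; 0 0.97 -0.88 0 0; 0 1.04 -0.8 0 0; 0 1.11 -0.7 0 0; 0 1.16 -0.61 0 0; 0 1.21 -0.51 0 0; 0 1.25 -0.39 0 0; 0 1.28 -0.28 0 0'; python3 go.py .4149 -.1684 .068
```

```text
time: 5.7
ee_pos: [0.4137, -0.1696, 0.0832]
orientation: [0.695, 0.126, -0.694, 0.14]
ft_force: [-0.2, -5.8, -0.1]
opening: 0.0084
t 5.7 tcp [ 0.414 -0.17   0.083] open 8.4 F [-0.173 -5.785 -0.085] q [-0.525  0.105 -0.607  0.846 -0.014  2.237]
x [ 0.004 -0.019 -1.   ] y [ 0.37  -0.929  0.019] z [-0.929 -0.37   0.003] jaw heading deg -68.3
shift cm tool: [ 1.521 -0.1   -0.16 ]
```

```bash
python3 -m pendant '0 0.8 -0.1 0 0; 0 0.7 0 0 0; 30 0 0 0 0; 30 0 0 0 0; 30 0 0 0 0; 30 -2 0 0 0; 30 -4 0 0 0; 30 -4.5 0 0 0;30 -4 0 0 0'; python3 go.py .5440 -.3475 .16 22.2; python3 - <<'E'
from h import *
a=snapshot("top")[:,:,::-1];b=snapshot("scene")[:,:,::-1]
A=cv2.resize(a[120:250,340:470],None,fx=3,fy=3,interpolation=2);B=cv2.resize(b[180:310,300:430],None,fx=3,fy=3,interpolation=2)
cv2.imwrite("pics/p2.png",np.hstack([A,B]))
E
```

```text
time: 6.6
ee_pos: [0.4071, -0.1595, 0.2089]
orientation: [-0.691, -0.135, 0.698, -0.132]
ft_force: [1.0, -0.4, -0.5]
opening: 0.0255
t 6.6 tcp [ 0.407 -0.159  0.209] open 25.5 F [ 1.042 -0.384 -0.48 ] q [-0.52  -0.031 -0.45   1.162 -0.003  2.242]
x [-0.011  0.003 -1.   ] y [ 0.371 -0.929 -0.007] z [-0.929 -0.371  0.009] jaw heading deg -68.2
shift cm tool: [ 4.69  22.567 -5.786]
roll about tool x rad (tool down => negative of yaw): 1.563
```

View pics/p2.png

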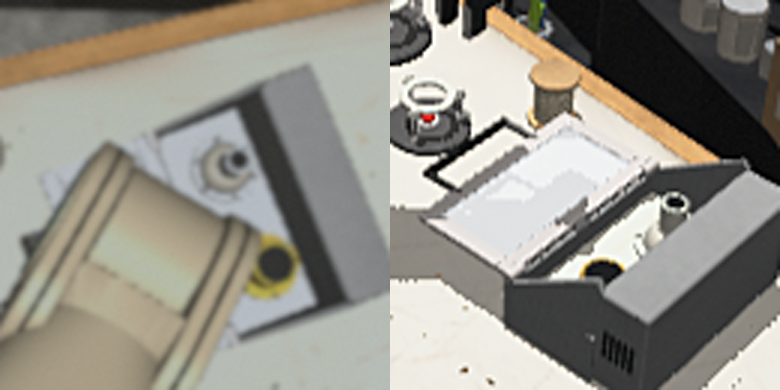

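```bash
python3 -c "
from h import *
print(ray('top',419.7,173,.0885)); print(ray('top',340+224/3,120+165/3,.037))
print(ray('scene',300+676/3,180+201/3,.0885))
i=snapshot('top')[:,:,::-1];crop(i,395,150,50,50,12,'pics/n.png');i=snapshot('scene')[:,:,::-1];crop(i,490-490+500,230,40,50,12,'pics/n2.png')
crop(i,500,225,50,50,12,'pics/n2.png')"

```

```text
[ 0.54442965 -0.34792119  0.0885    ]
[ 0.54670341 -0.34676034  0.037     ]
[ 0.88428268 -0.49218543  0.0885    ]
```

View pics/n.png

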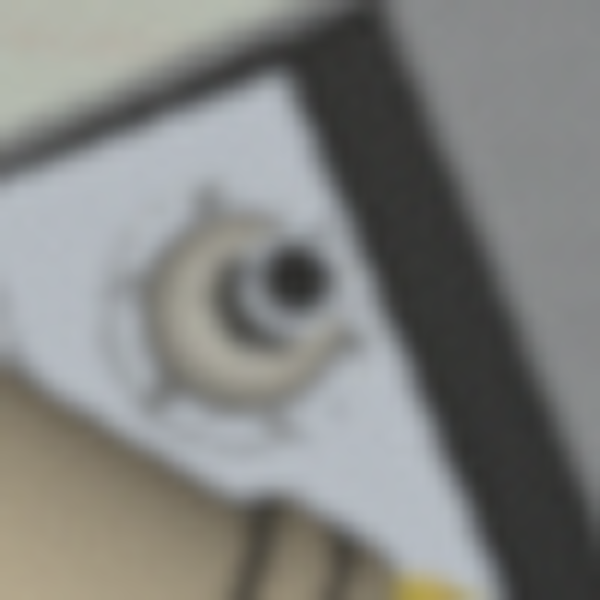

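```bash
python3 -c "
from h import *
print(ray('top',419.4,173.7,.0885)); print(ray('scene',300+286/3,180+201/3,.0885))"
python3 -m pendant '45 0 0 0 -0.15; 45 0 0 0 -0.15;45 0 0 0 -0.15; 45 0 0 0 -0.15;45 0 0 0 -0.15; 45 0 0 0 -0.15;45 0 0 0 -0.15; 45 0 0 0 -0.15;45 0 0 0 -0.15; 45 0 0 0 -0.15; 45 0 0 0 -0.08'
python3 go.py .5435 -.3475 .16 22.2
```

```text
[ 0.54241286 -0.34705914  0.0885    ]
[ 0.54974172 -0.34408866  0.0885    ]
time: 7.9
ee_pos: [0.3912, -0.1484, 0.1817]
orientation: [0.391, 0.609, -0.391, 0.568]
ft_force: [0.0, 0.5, 0.4]
opening: 0.0381
t 7.9 tcp [ 0.391 -0.148  0.182] open 38.1 F [0.036 0.459 0.357] q [-0.519 -0.01  -0.492  1.146  0.003  0.652]
x [-0.049  0.031 -0.998] y [ 0.921  0.389 -0.033] z [ 0.387 -0.921 -0.048] jaw heading deg 22.9
shift cm tool: [ 0.801  6.352 24.327]
roll about tool x rad (tool down => negative of yaw): 0.012
```

```bash

python3 -m pendant '45 0 0 0 0; 45 0 0 0 0'
python3 go.py .5435 -.3475 .16 22.2
```

```text
time: 8.1
ee_pos: [0.3884, -0.1465, 0.1776]
orientation: [0.391, 0.612, -0.392, 0.565]
ft_force: [0.1, 0.0, 0.5]
opening: 0.0384
t 8.1 tcp [ 0.388 -0.147  0.178] open 38.4 F [0.05  0.008 0.468] q [-0.519 -0.007 -0.498  1.145  0.004  0.654]
x [-0.056  0.036 -0.998] y [ 0.921  0.387 -0.037] z [ 0.385 -0.921 -0.055] jaw heading deg 22.8
shift cm tool: [ 0.171  6.569 24.583]
roll about tool x rad (tool down => negative of yaw): 0.011
```

```bash
python3 - <<'E'
from cell import *
s=read_state();print(s["joint_efforts"].round(2),s["dq"].round(4),s["time"])
E
python3 -m pendant '45 0 0 4 0'; python3 go.py|cut -c1-200;python3 -m pendant '45 0 1 4 0'; python3 go.py;python3 -m pendant '45 0 1 4 0'; python3 go.py; python3 - <<'E'
from cell import *
s=read_state();print(s["joint_efforts"].round(2),s["dq"].round(4),s["time"])
E
```

```text
[ 0.000e+00 -2.675e+01  2.708e+01  4.500e-01  1.000e-02 -3.000e-02] [-0.0002  0.013  -0.024  -0.0052  0.0033  0.001 ] 8.1
time: 8.2
ee_pos: [0.4009, -0.1799, 0.1738]
orientation: [0.391, 0.614, -0.391, 0.563]
ft_force: [0.8, -0.5, 0.0]
opening: 0.0386
t 8.2 tcp [ 0.401 -0.18   0.174] open 38.6 F [ 0.765 -0.454  0.026] q [-0.57   0.046 -0.454  1.144  0.002  0.602]
x [-0.06   0.04  -0.997] y [ 0.92   0.389 -0.04 ] z [ 0.387 -0.92  -0.061] jaw heading deg 22.9
time: 8.3
ee_pos: [0.4246, -0.2127, 0.1701]
orientation: [0.391, 0.615, -0.391, 0.562]
ft_force: [0.9, -0.3, 1.6]
opening: 0.0383
t 8.3 tcp [ 0.425 -0.213  0.17 ] open 38.3 F [ 0.936 -0.291  1.613] q [-0.6    0.114 -0.387  1.144 -0.001  0.573]
x [-0.062  0.042 -0.997] y [ 0.921  0.388 -0.041] z [ 0.386 -0.921 -0.062] jaw heading deg 22.9
time: 8.4
ee_pos: [0.4491, -0.246, 0.1661]
orientation: [0.392, 0.615, -0.391, 0.561]
ft_force: [0.4, 0.5, 1.0]
opening: 0.0384
t 8.4 tcp [ 0.449 -0.246  0.166] open 38.4 F [0.424 0.494 0.971] q [-0.626  0.183 -0.315  1.149 -0.002  0.548]
x [-0.063  0.043 -0.997] y [ 0.921  0.387 -0.042] z [ 0.384 -0.921 -0.064] jaw heading deg 22.8
[  0.65 -39.89  24.18   0.57  -0.06   0.15] [-0.2585  0.6846  0.7367  0.0503 -0.0203 -0.2435] 8.4
```

```bash
python3 -c "
from fit import *
print(W([.4716,-.3073,-1.183],[(.035,-.002,.13),(.035,-.002,.058)]))"; python3 go.py .483 -.3405 .13
```

```text
[[ 0.48298374 -0.34045736  0.13      ]
 [ 0.48298374 -0.34045736  0.058     ]]
t 8.4 tcp [ 0.449 -0.246  0.166] open 38.4 F [0.424 0.494 0.971] q [-0.626  0.183 -0.315  1.149 -0.002  0.548]
x [-0.063  0.043 -0.997] y [ 0.921  0.387 -0.042] z [ 0.384 -0.921 -0.064] jaw heading deg 22.8
shift cm tool: [ 2.982 -0.385 10.239]
```

```bash
python3 -m pendant '0 0.8 -0.1 4 0; 0 0.8 -0.2 4 0; 0 1 -0.1 2 0; 0 1.5 0 0 0; 0 2 0 0 0'; python3 go.py .483 -.3405 .058
```

```text
time: 8.9
ee_pos: [0.4854, -0.347, 0.0946]
orientation: [0.395, 0.611, -0.395, 0.561]
ft_force: [-0.6, 0.2, 0.4]
opening: 0.0001
t 8.9 tcp [ 0.485 -0.347  0.095] open 0.1 F [-0.641  0.212  0.417] q [-0.725  0.385 -0.208  1.049 -0.008  0.461]
x [-0.059  0.041 -0.997] y [ 0.926  0.376 -0.039] z [ 0.374 -0.926 -0.06 ] jaw heading deg 22.1
shift cm tool: [ 3.688  0.163 -0.477]
```

```bash
python3 -m pendant '0 1.7 0.1 -0.3 0; 0 1.7 0 -0.3 0; 0 0.2 0 -0.8 0'; python3 go.py .483 -.3405 .058;python3 -m pendant '0 0 0 -1 0'; python3 go.py
```

```text
time: 9.2
ee_pos: [0.4763, -0.3308, 0.0527]
orientation: [0.398, 0.613, -0.396, 0.557]
ft_force: [0.1, -0.1, 0.8]
opening: 0.0002
t 9.2 tcp [ 0.476 -0.331  0.053] open 0.2 F [ 0.139 -0.123  0.77 ] q [-0.715  0.409 -0.276  0.965 -0.007  0.478]
x [-0.064  0.046 -0.997] y [ 0.928  0.37  -0.043] z [ 0.367 -0.928 -0.067] jaw heading deg 21.7
shift cm tool: [-0.62   0.241  1.116]
time: 9.3
ee_pos: [0.4733, -0.3233, 0.0529]
orientation: [0.397, 0.611, -0.398, 0.558]
ft_force: [6.3, -18.4, -10.5]
opening: -0.0004
t 9.3 tcp [ 0.473 -0.323  0.053] open -0.4 F [  6.301 -18.4   -10.487] q [-0.707  0.396 -0.295  0.955 -0.01   0.487]
x [-0.063  0.041 -0.997] y [ 0.929  0.369 -0.044] z [ 0.366 -0.929 -0.062] jaw heading deg 21.7
```

```bash
python3 -m pendant '0 0 0 -0.5 0;0 0 0 -0.5 0'; python3 go.py;python3 -m pendant '0 0 0 -0.8 0;0 0 0 -0.8 0;0 0 0 -0.8 0'; python3 go.py
```

```text
time: 9.5
ee_pos: [0.474, -0.323, 0.0552]
orientation: [0.393, 0.604, -0.404, 0.564]
ft_force: [2.7, -8.7, -7.9]
opening: -0.0002
t 9.5 tcp [ 0.474 -0.323  0.055] open -0.2 F [ 2.679 -8.655 -7.902] q [-0.7    0.382 -0.309  0.933 -0.022  0.498]
x [-0.055  0.018 -0.998] y [ 0.93   0.365 -0.045] z [ 0.364 -0.931 -0.037] jaw heading deg 21.4
time: 9.8
ee_pos: [0.4762, -0.3217, 0.0612]
orientation: [0.385, 0.586, -0.417, 0.579]
ft_force: [4.1, -16.1, -11.1]
opening: 0.0
t 9.8 tcp [ 0.476 -0.322  0.061] open 0.0 F [  4.056 -16.054 -11.141] q [-0.684  0.35  -0.341  0.886 -0.046  0.521]
x [-0.034 -0.031 -0.999] y [ 0.933  0.357 -0.043] z [ 0.358 -0.934  0.017] jaw heading deg 20.9
```

```bash
python3 -m pendant '0 -0.5 0 1.2 0; 30 -2.5 0 1 0; 60 -3 1 0.5 0.0'; python3 go.py .544 -.347 .115 22.2
```

```text
time: 10.1
ee_pos: [0.4944, -0.3393, 0.1212]
orientation: [0.385, 0.587, -0.418, 0.576]
ft_force: [0.3, -0.8, -0.3]
opening: 0.0281
t 10.1 tcp [ 0.494 -0.339  0.121] open 28.1 F [ 0.348 -0.766 -0.32 ] q [-0.687  0.329 -0.224  1.029 -0.047  0.521]
x [-0.039 -0.029 -0.999] y [ 0.934  0.354 -0.047] z [ 0.355 -0.935  0.014] jaw heading deg 20.8
shift cm tool: [0.447 4.39  2.468]
roll about tool x rad (tool down => negative of yaw): -0.025
```

```bash
python3 -m pendant '55 0 2.4 1.3 0; 55 0 2 1.2 0'; python3 go.py .544 -.347 .073 22.2
```

```text
time: 10.3
ee_pos: [0.547, -0.3482, 0.1274]
orientation: [0.386, 0.583, -0.419, 0.579]
ft_force: [-0.9, 1.2, 0.2]
opening: 0.047
t 10.3 tcp [ 0.547 -0.348  0.127] open 47.0 F [-0.926  1.178  0.232] q [-0.646  0.398 -0.109  1.067 -0.047  0.565]
x [-0.031 -0.035 -0.999] y [ 0.935  0.352 -0.042] z [ 0.353 -0.936  0.022] jaw heading deg 20.6
shift cm tool: [ 5.435 -0.011 -0.332]
roll about tool x rad (tool down => negative of yaw): -0.028
```

```bash
python3 -m pendant '50 2 0.05 -0.15 0; 50 1.5 0 -0.15 0;50 0.6 0 0 0'; python3 go.py .544 -.347 .073 22.2; python3 - <<'E'
from h import *
a=snapshot("top")[:,:,::-1];b=snapshot("scene")[:,:,::-1]
A=cv2.resize(a[130:230,370:470],None,fx=4,fy=4,interpolation=2);B=cv2.resize(b[190:290,345:445],None,fx=4,fy=4,interpolation=2)
cv2.imwrite("pics/p3.png",np.hstack([A,B]))
E
```

```text
time: 10.6
ee_pos: [0.5519, -0.3478, 0.0921]
orientation: [0.386, 0.579, -0.418, 0.584]
ft_force: [-1.3, -0.5, -0.8]
opening: 0.0424
t 10.6 tcp [ 0.552 -0.348  0.092] open 42.4 F [-1.326 -0.468 -0.789] q [-0.642  0.428 -0.147  0.987 -0.046  0.568]
x [-0.02  -0.042 -0.999] y [ 0.935  0.352 -0.033] z [ 0.353 -0.935  0.032] jaw heading deg 20.6
shift cm tool: [ 1.92  -0.646 -0.412]
roll about tool x rad (tool down => negative of yaw): -0.027
```

View pics/p3.png

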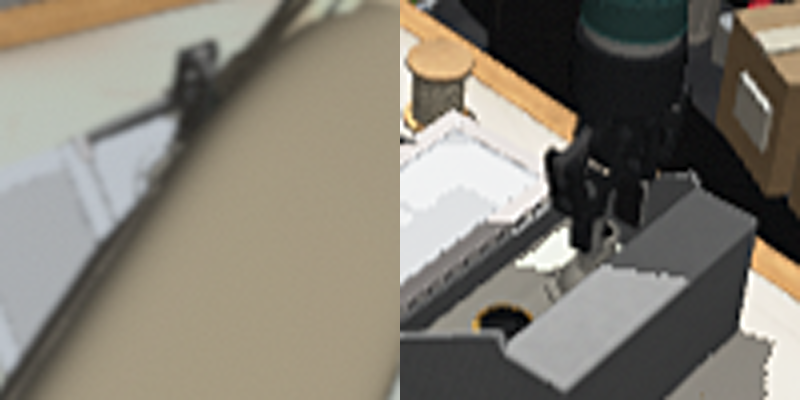

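The fingers straddle the neck, which shows at about (610,235) in the right half. I'll correct 6 mm sideways, go down and grip.

```bash
python3 -m pendant '50 0.2 -0.7 -0.4 0; 50 1.1 -0.2 -0.1 0'; python3 go.py .544 -.347 .073 22.2
```

```text
time: 10.9
ee_pos: [0.5417, -0.3476, 0.0817]
orientation: [0.386, 0.577, -0.418, 0.585]
ft_force: [-0.2, -1.3, 0.6]
opening: 0.0428
t 10.9 tcp [ 0.542 -0.348  0.082] open 42.8 F [-0.158 -1.315  0.602] q [-0.651  0.422 -0.181  0.955 -0.046  0.559]
x [-0.017 -0.044 -0.999] y [ 0.935  0.352 -0.032] z [ 0.353 -0.935  0.035] jaw heading deg 20.6
shift cm tool: [ 0.862  0.258 -0.004]
roll about tool x rad (tool down => negative of yaw): -0.027
```

```bash
python3 -m pendant '50 0.8 0.25 0 0; 10 0 0 0 0; 10 0 0 0 0; 10 0 0 0 0' 80; python3 go.py
```

```text
time: 11.3
ee_pos: [0.5443, -0.3459, 0.0728]
orientation: [0.387, 0.577, -0.417, 0.586]
ft_force: [-0.3, 0.3, -0.2]
opening: 0.0238
t 11.3 tcp [ 0.544 -0.346  0.073] open 23.8 F [-0.316  0.324 -0.201] q [-0.648  0.433 -0.186  0.939 -0.042  0.562]
x [-0.014 -0.041 -0.999] y [ 0.936  0.352 -0.028] z [ 0.353 -0.935  0.034] jaw heading deg 20.6
```

```bash
python3 -m pendant '10 -1.5 0 0 0; 10 -3 0 0 0; 10 -4 0 0 0; 10 -4 0 -0.5 0'; python3 go.py .4405 .124 .19; python3 - <<'E'
from h import *
b=snapshot("scene")[:,:,::-1];crop(b,300,150,150,150,4,"pics/p4.png")
E
```

```text
time: 11.7
ee_pos: [0.537, -0.3327, 0.1923]
orientation: [0.386, 0.585, -0.419, 0.577]
ft_force: [0.6, -0.1, -3.1]
opening: 0.024
t 11.7 tcp [ 0.537 -0.333  0.192] open 24.0 F [ 0.632 -0.15  -3.083] q [-0.636  0.326 -0.068  1.188 -0.047  0.576]
x [-0.036 -0.031 -0.999] y [ 0.935  0.351 -0.045] z [ 0.352 -0.936  0.017] jaw heading deg 20.6
shift cm tool: [ -0.853   7.007 -46.145]
```

View pics/p4.png

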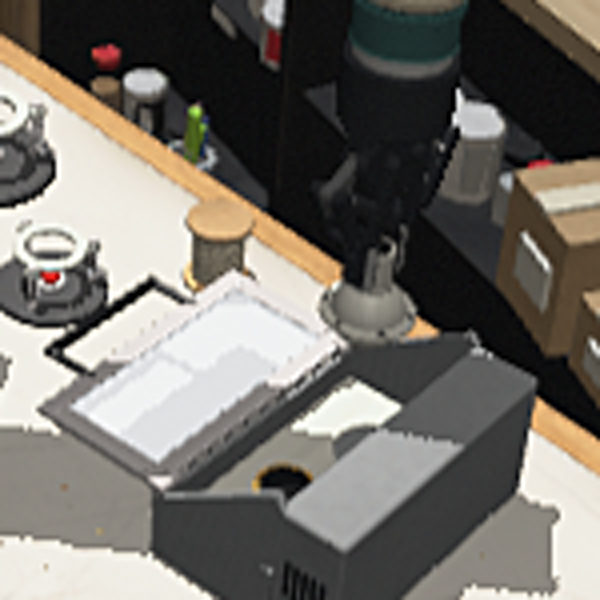

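The mould is out and hangs in the grip at about (370,300). Next I carry it to the stand.

```bash
python3 -m pendant '10 -0.5 0.6 -3 0; 10 -0.3 0.7 -4 0; 10 -0.3 0.7 -4.5 0;10 -0.3 0.7 -4.5 0;10 -0.3 0.7 -4.5 0;10 -0.3 0.7 -4.5 0;10 -0.3 0.7 -4.5 0;10 -0.3 0.7 -4.5 0;10 -0.3 0.7 -4.5 0; 10 -0.2 0.7 -4 0'; python3 go.py .4405 .124 .13
```

```text
time: 12.75
ee_pos: [0.4522, 0.0937, 0.2225]
orientation: [0.386, 0.574, -0.427, 0.583]
ft_force: [0.7, 0.6, -4.0]
opening: 0.0234
t 12.75 tcp [0.452 0.094 0.223] open 23.4 F [ 0.747  0.552 -3.958] q [ 0.096  0.021 -0.37   1.208 -0.052  1.321]
x [-0.023 -0.054 -0.998] y [ 0.94   0.338 -0.04 ] z [ 0.34  -0.939  0.043] jaw heading deg 19.8
shift cm tool: [ 9.097  0.291 -3.642]
```

```bash
python3 -m pendant '10 2 0.1 -2 0; 10 2.5 0.1 -1.5 0; 10 2 0 0 0'; python3 go.py .4405 .124 .11; python3 - <<'E'
from h import *
a=snapshot("top")[:,:,::-1];b=snapshot("scene")[:,:,::-1]
cv2.imwrite("pics/raw_s5.png",b)
A=cv2.resize(a[150:260,200:310],None,fx=3.6,fy=3.6,interpolation=2);B=cv2.resize(b[100:210,260:370],None,fx=3.6,fy=3.6,interpolation=2)
cv2.imwrite("pics/p5.png",np.hstack([A,B]))
print(proj("scene",[[.4405,.124,.062],[.4405,.124,.0245]]))
E
```

```text
time: 13.05
ee_pos: [0.441, 0.1293, 0.1592]
orientation: [0.385, 0.573, -0.423, 0.587]
ft_force: [0.2, -1.3, -4.6]
opening: 0.0236
t 13.05 tcp [0.441 0.129 0.159] open 23.6 F [ 0.203 -1.344 -4.638] q [ 0.176  0.065 -0.465  1.064 -0.051  1.393]
x [-0.014 -0.055 -0.998] y [ 0.938  0.346 -0.032] z [ 0.347 -0.937  0.046] jaw heading deg 20.3
shift cm tool: [ 4.944 -0.068  0.249]
[[294.98673311 178.03626969]
 [295.15507434 187.06336938]]
```

View pics/p5.png

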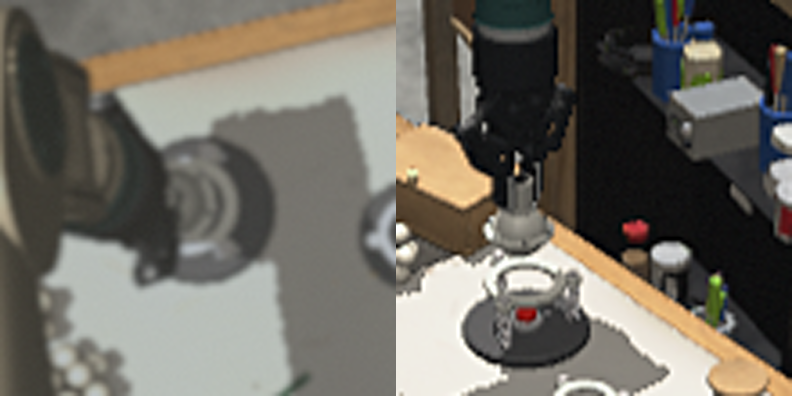

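```bash
python3 - <<'E'
from h import *
b=cv2.imread("pics/raw_s5.png");s=8
c=cv2.resize(b[140:210,265:335],None,fx=s,fy=s,interpolation=2)
import itertools
def circ(o,r):
    a=np.linspace(0,2*np.pi,60);P=np.c_[o[0]+r*np.cos(a),o[1]+r*np.sin(a),np.full(60,o[2])]
    return ((proj("scene",P)-[265,140]+.5)*s).astype(int)
S=(.4405,.124)
for o,r,col in(((*S,.062),.0275,(0,0,255)),((*S,.062),.039,(0,0,255)),((*S,.012),.062,(255,0,0)),((*S,.0245),.01,(255,255,0)),((.441,.128,.1230),.033,(0,255,0))):
    cv2.polylines(c,[circ(o,r).reshape(-1,1,2)],True,col,1)
cv2.imwrite("pics/p6.png",c)
E
```

```text
(no output)
```

View pics/p6.png

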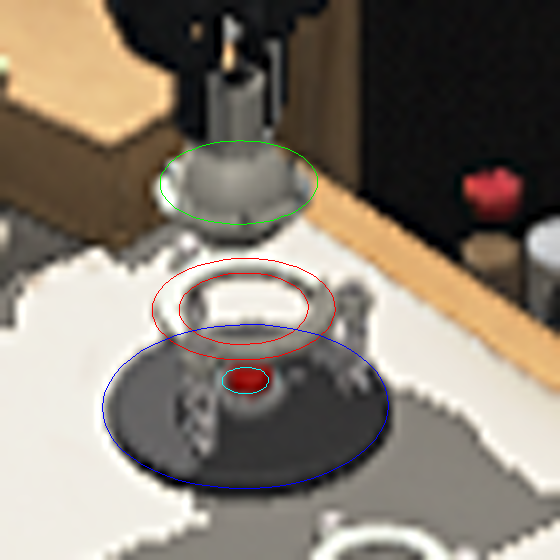

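```bash
python3 -m pendant '10 1.2 -0.1 0.3 0; 10 0.8 0 0 0'; python3 go.py .4405 .1255 .106
```

```text
time: 13.35
ee_pos: [0.4402, 0.1226, 0.1389]
orientation: [0.385, 0.573, -0.425, 0.586]
ft_force: [0.3, -0.8, -3.0]
opening: 0.0236
t 13.35 tcp [0.44  0.123 0.139] open 23.6 F [ 0.253 -0.832 -3.032] q [ 0.163  0.083 -0.494  1.02  -0.054  1.383]
x [-0.017 -0.057 -0.998] y [ 0.938  0.344 -0.035] z [ 0.345 -0.937  0.048] jaw heading deg 20.1
shift cm tool: [ 3.267  0.248 -0.422]
```

```bash
python3 -m pendant '10 1 0.25 -0.4 0; 10 0.8 0.1 -0.15 0'; python3 go.py .4405 .1255 .106
```

```text
time: 13.55
ee_pos: [0.4428, 0.1272, 0.1205]
orientation: [0.386, 0.572, -0.425, 0.586]
ft_force: [0.0, 0.1, -2.9]
opening: 0.0243
t 13.55 tcp [0.443 0.127 0.12 ] open 24.3 F [ 0.025  0.092 -2.936] q [ 0.172  0.108 -0.51   0.976 -0.054  1.394]
x [-0.014 -0.057 -0.998] y [ 0.939  0.341 -0.033] z [ 0.342 -0.938  0.049] jaw heading deg 20.0
shift cm tool: [ 1.456 -0.228  0.01 ]
```

```bash
python3 -m pendant '10 0.9 -0.15 -0.1 0; 10 0.4 0 -0.1 0'; python3 go.py .4405 .1255 .104; python3 - <<'E'
from h import *
b=snapshot("scene")[:,:,::-1];crop(b,265,140,70,70,8,"pics/p7.png")
E
```

```text
time: 13.75
ee_pos: [0.4414, 0.1277, 0.1063]
orientation: [0.386, 0.571, -0.425, 0.587]
ft_force: [1.0, 0.1, -3.3]
opening: 0.0239
t 13.75 tcp [0.441 0.128 0.106] open 23.9 F [ 1.013  0.084 -3.281] q [ 0.174  0.122 -0.529  0.942 -0.054  1.397]
x [-0.013 -0.057 -0.998] y [ 0.94   0.341 -0.032] z [ 0.342 -0.938  0.049] jaw heading deg 19.9
shift cm tool: [ 0.246 -0.15   0.17 ]
```

View pics/p7.png

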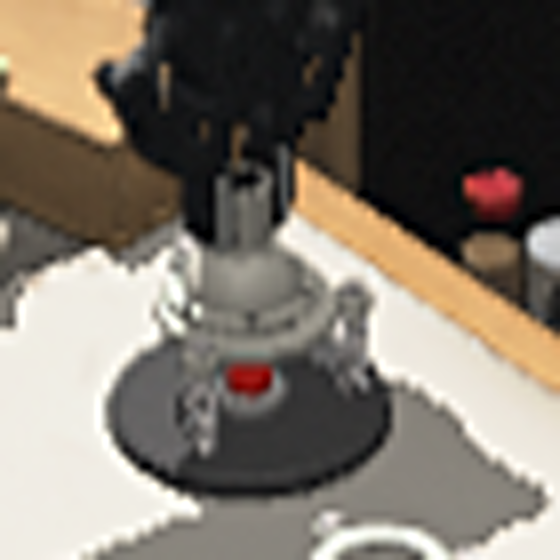

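```bash
python3 -m pendant '10 0.3 -0.1 0.1 0'; python3 go.py |head -1|cut -c1-90; python3 -m pendant '55 0 0 0 0;55 -0.2 0 0 0;55 -0.2 0 -0.1 0;55 -2 0 -0.2 0; 55 -3 0 -0.2 0;55 -2 0 0 0';python3 go.py .4149 -.1684 .13 -67.8;  python3 - <<'E'
from h import *
a=snapshot("top")[:,:,::-1];b=snapshot("scene")[:,:,::-1]
cv2.imwrite("pics/raw_s8.png",b)
A=cv2.resize(a[150:260,200:310],None,fx=3.6,fy=3.6,interpolation=2);B=cv2.resize(b[100:210,260:370],None,fx=3.6,fy=3.6,interpolation=2)
cv2.imwrite("pics/p8.png",np.hstack([A,B]))
E
```

```text
time: 13.9
ee_pos: [0.442, 0.127, 0.1036]
orientation: [0.387, 0.571, -0.424, 0.587]
ft_force: [2.3, 2.4, -0.4]
opening: 0.0239
t 13.9 tcp [0.442 0.127 0.104] open 23.9 F [ 2.273  2.443 -0.377] q [ 0.171  0.125 -0.533 
time: 14.5
ee_pos: [0.4388, 0.1352, 0.179]
orientation: [0.386, 0.572, -0.426, 0.586]
ft_force: [0.5, -0.7, -0.2]
opening: 0.047
t 14.5 tcp [0.439 0.135 0.179] open 47.0 F [ 0.5   -0.662 -0.152] q [ 0.191  0.049 -0.438  1.111 -0.054  1.414]
x [-0.016 -0.058 -0.998] y [ 0.94   0.34  -0.035] z [ 0.342 -0.939  0.049] jaw heading deg 19.9
shift cm tool: [  6.685 -12.405  27.435]
roll about tool x rad (tool down => negative of yaw): 1.531
```

View pics/p8.png

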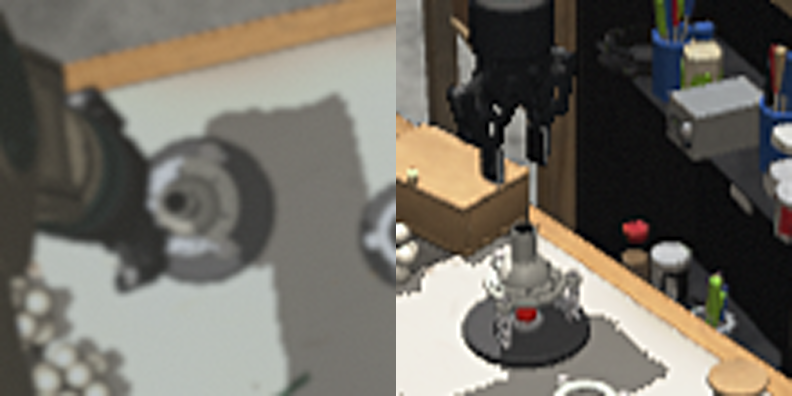

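```bash
python3 -c "
from h import *
print(ray('top',249.2,206.1,.118))"; python3 -m pendant '40 -0.2 -1.25 2.74 0.15; 40 -0.2 -0.82 2.89 0.15; 40 -0.2 -0.38 2.99 0.15; 40 -0.2 0.07 3 0.15; 30 -0.2 0.52 2.96 0.15; 30 -0.2 0.96 2.85 0.15; 30 -0.2 1.37 2.68 0.15; 30 -0.2 1.76 2.44 0.15; 30 -0.2 2.1 2.15 0.15; 30 0 2.4 1.8 0.15'; python3 go.py .4149 -.1684 .12 -67.8
```

```text
[0.43971869 0.12300386 0.118     ]
time: 15.6
ee_pos: [0.4112, -0.1697, 0.2118]
orientation: [-0.683, -0.127, 0.701, -0.163]
ft_force: [0.2, 0.1, -0.3]
opening: 0.0256
t 15.6 tcp [ 0.411 -0.17   0.212] open 25.6 F [ 0.201  0.119 -0.348] q [-0.502 -0.033 -0.446  1.143 -0.056  2.226]
x [-0.014 -0.056 -0.998] y [ 0.402 -0.915  0.045] z [-0.916 -0.4    0.035] jaw heading deg -66.3
shift cm tool: [ 9.157 -0.389 -0.716]
roll about tool x rad (tool down => negative of yaw): 0.026
```

```bash
python3 -m pendant '30 3.5 0 -0.4 0.03; 30 3.5 0 -0.2 0; 30 2 0 0 0'; python3 go.py .4149 -.1684 .066 -67.8;python3 - <<'E'
from h import *
a=snapshot("top")[:,:,::-1];b=snapshot("scene")[:,:,::-1]
A=cv2.resize(a[120:250,340:470],None,fx=3,fy=3,interpolation=2);B=cv2.resize(b[180:310,300:430],None,fx=3,fy=3,interpolation=2)
cv2.imwrite("pics/p9.png",np.hstack([A,B]))
E
```

```text
time: 15.9
ee_pos: [0.4187, -0.1792, 0.1225]
orientation: [-0.689, -0.109, 0.7, -0.152]
ft_force: [0.1, -0.3, -0.5]
opening: 0.0255
t 15.9 tcp [ 0.419 -0.179  0.123] open 25.5 F [ 0.088 -0.275 -0.484] q [-0.511  0.064 -0.554  0.926 -0.057  2.259]
x [-0.005 -0.062 -0.998] y [ 0.363 -0.93   0.056] z [-0.932 -0.362  0.027] jaw heading deg -68.7
shift cm tool: [ 5.576 -1.462 -0.195]
roll about tool x rad (tool down => negative of yaw): -0.016
```

View pics/p9.png

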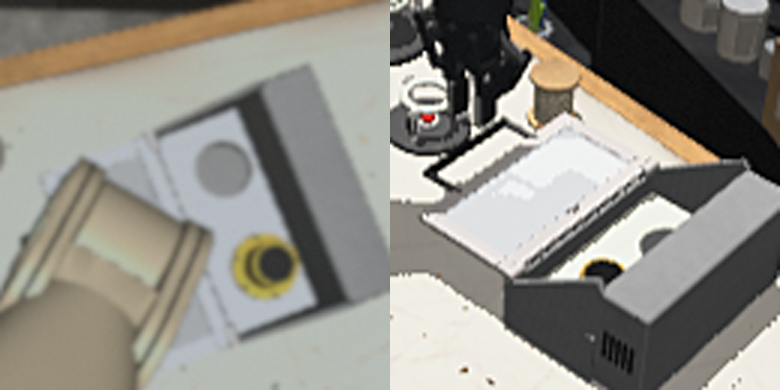

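```bash
python3 -m pendant '30 1.5 -0.9 -0.1 0; 30 1.8 -0.6 -0.1 0'; python3 go.py .4149 -.1684 .066 -67.8
```

```text
time: 16.2
ee_pos: [0.4152, -0.1666, 0.0897]
orientation: [-0.689, -0.109, 0.701, -0.152]
ft_force: [0.7, 0.2, -0.4]
opening: 0.0256
t 16.2 tcp [ 0.415 -0.167  0.09 ] open 25.6 F [ 0.668  0.171 -0.432] q [-0.49   0.092 -0.606  0.848 -0.058  2.28 ]
x [-0.005 -0.062 -0.998] y [ 0.362 -0.93   0.056] z [-0.932 -0.361  0.027] jaw heading deg -68.7
shift cm tool: [2.378 0.027 0.029]
roll about tool x rad (tool down => negative of yaw): -0.016
```

```bash
python3 -m pendant '30 1.3 0 0 0; 30 0.9 -0.1 0 0'; python3 go.py .4149 -.1684 .064; python3 -m pendant '0 0 0 0 0;0 0 0 0 0;0 0 0 0 0' 40;python3 go.py .4149 -.1684 .064
```

```text
time: 16.4
ee_pos: [0.4148, -0.1663, 0.0677]
orientation: [-0.689, -0.109, 0.7, -0.152]
ft_force: [-0.4, 0.4, 0.5]
opening: 0.0256
t 16.4 tcp [ 0.415 -0.166  0.068] open 25.6 F [-0.406  0.381  0.548] q [-0.49   0.122 -0.63   0.793 -0.058  2.279]
x [-0.005 -0.063 -0.998] y [ 0.363 -0.93   0.057] z [-0.932 -0.362  0.027] jaw heading deg -68.7
shift cm tool: [0.383 0.177 0.057]
time: 16.7
ee_pos: [0.4151, -0.1686, 0.0689]
orientation: [-0.688, -0.107, 0.701, -0.154]
ft_force: [-1.8, 0.5, -0.9]
opening: 0.0079
t 16.7 tcp [ 0.415 -0.169  0.069] open 7.9 F [-1.766  0.524 -0.866] q [-0.49   0.121 -0.628  0.794 -0.064  2.279]
x [-0.006 -0.069 -0.998] y [ 0.363 -0.93   0.062] z [-0.932 -0.362  0.03 ] jaw heading deg -68.6
shift cm tool: [ 0.489 -0.056 -0.002]
```

```bash
python3 -m pendant '0 -1.31 0.14 0 0; 0 -1.29 0.25 0 0; 0 -1.26 0.36 0 0; 0 -1.23 0.47 0 0; 0 -1.18 0.58 0 0; 0 -1.12 0.68 0 0'; cat > arc.py <<'E'
import sys
from fit import *
from go import *
p=[.4716,-.3073,-1.183];s=read_state();e=s["ee_pos"];st()
d=e-np.array([p[0],p[1],.064]);X=d[0]*np.cos(p[2])+d[1]*np.sin(p[2]);Y=-d[0]*np.sin(p[2])+d[1]*np.cos(p[2]);ph=np.degrees(np.arctan2(X,d[2]))
print("phi %.1f r %.4f y_w %.4f"%(ph,np.hypot(X,d[2]),Y))
R=Ro.from_quat(s["orientation"]).as_matrix();c=e
a=ph
for k in range(int(sys.argv[2])):
    a+=float(sys.argv[1]);t=np.radians(min(a,56));n=W(p,(.15*np.sin(t),Y,.064+.15*np.cos(t)))[0]
    print("phi %.0f shift"%a,(R.T@(n-c)*100).round(2));c=n
E
python3 arc.py 5 8
```

```text
time: 17.3
ee_pos: [0.4232, -0.1882, 0.147]
orientation: [-0.687, -0.106, 0.702, -0.156]
ft_force: [0.4, -6.3, -6.7]
opening: 0.0084
t 17.3 tcp [ 0.423 -0.188  0.147] open 8.4 F [ 0.404 -6.32  -6.744] q [-0.517  0.05  -0.511  0.981 -0.068  2.251]
x [-0.009 -0.073 -0.997] y [ 0.364 -0.929  0.064] z [-0.931 -0.363  0.035] jaw heading deg -68.6
phi -57.2 r 0.1530 y_w 0.0003
phi -52 shift [-0.84  1.07  0.01]
phi -47 shift [-0.94  0.91  0.02]
phi -42 shift [-0.86  0.99  0.02]
phi -37 shift [-0.77  1.06  0.01]
phi -32 shift [-0.67  1.12  0.01]
phi -27 shift [-0.57  1.18  0.  ]
phi -22 shift [-0.47  1.22 -0.  ]
phi -17 shift [-0.36  1.26 -0.  ]
```

```bash
python3 -m pendant '0 -0.84 1.3 0 0; 0 -0.9 1.1 0 0; 0 -0.86 1.1 0 0; 0 -0.77 1.15 0 0; 0 -0.67 1.2 0 0; 0 -0.57 1.25 0 0; 0 -0.47 1.3 0 0; 0 -0.36 1.3 0 0'; python3 arc.py 5 8
```

```text
time: 18.1
ee_pos: [0.451, -0.2559, 0.2113]
orientation: [-0.685, -0.132, 0.704, -0.137]
ft_force: [-4.1, 4.6, 7.2]
opening: 0.0081
t 18.1 tcp [ 0.451 -0.256  0.211] open 8.1 F [-4.076  4.589  7.232] q [-0.627  0.118 -0.289  1.177 -0.024  2.132]
x [-0.025 -0.012 -1.   ] y [ 0.373 -0.928  0.002] z [-0.927 -0.373  0.027] jaw heading deg -68.1
phi -20.6 r 0.1574 y_w 0.0003
phi -16 shift [ 0.29  1.5  -0.02]
phi -11 shift [-0.29  1.28  0.  ]
phi -6 shift [-0.18  1.3  -0.  ]
phi -1 shift [-0.07  1.31 -0.  ]
phi 4 shift [ 0.05  1.31 -0.01]
phi 9 shift [ 0.16  1.3  -0.01]
phi 14 shift [ 0.27  1.28 -0.01]
phi 19 shift [ 0.38  1.25 -0.02]
```

```bash
python3 -m pendant '0 0 1.4 0 0; 0 -0.2 1.28 0 0; 0 -0.12 1.3 0 0; 0 0 1.31 0 0; 0 0.1 1.31 0 0; 0 0.2 1.3 0 0'; python3 arc.py 5 10
```

```text
time: 18.7
ee_pos: [0.4828, -0.3333, 0.2213]
orientation: [-0.686, -0.132, 0.702, -0.137]
ft_force: [-1.5, 2.4, -0.2]
opening: 0.0079
t 18.7 tcp [ 0.483 -0.333  0.221] open 7.9 F [-1.546  2.449 -0.191] q [-0.704  0.228 -0.134  1.218 -0.021  2.055]
x [-0.02 -0.01 -1.  ] y [ 0.373 -0.928  0.002] z [-0.927 -0.373  0.023] jaw heading deg -68.1
phi 10.2 r 0.1598 y_w 0.0006
phi 15 shift [ 1.26  1.1  -0.03]
phi 20 shift [ 0.4   1.25 -0.02]
phi 25 shift [ 0.51  1.21 -0.02]
phi 30 shift [ 0.61  1.16 -0.02]
phi 35 shift [ 0.71  1.1  -0.02]
phi 40 shift [ 0.8   1.03 -0.02]
phi 45 shift [ 0.89  0.96 -0.03]
phi 50 shift [ 0.97  0.88 -0.03]
phi 55 shift [ 1.04  0.79 -0.03]
phi 60 shift [ 0.18  0.12 -0.  ]
```

```bash
python3 - <<'E'
from h import *
a=snapshot("top")[:,:,::-1];b=snapshot("scene")[:,:,::-1]
A=cv2.resize(a[120:250,340:470],None,fx=3,fy=3,interpolation=2);B=cv2.resize(b[150:280,300:430],None,fx=3,fy=3,interpolation=2)
cv2.imwrite("pics/p10.png",np.hstack([A,B]))
E
```

```text
(no output)
```

View pics/p10.png

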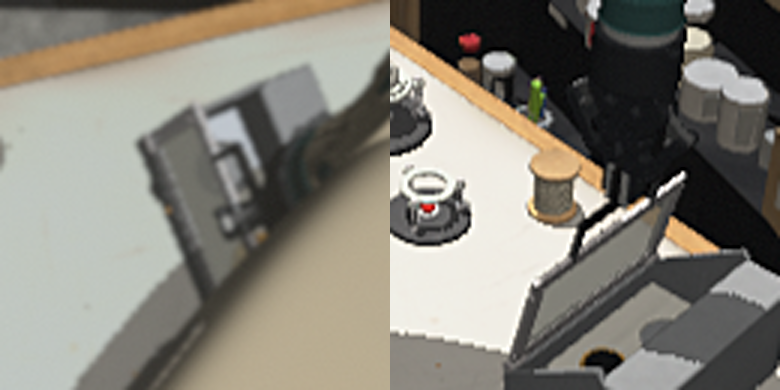

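```bash
python3 -m pendant '0 0.5 1.2 0 0; 0 0.6 1.2 0 0; 0 0.65 1.15 0 0; 0 0.75 1.1 0 0; 0 0.8 1.05 0 0'; python3 arc.py 5 6
```

```text
time: 19.3
ee_pos: [0.5081, -0.3951, 0.1929]
orientation: [-0.689, -0.126, 0.7, -0.142]
ft_force: [-0.0, -0.5, 2.6]
opening: 0.0061
t 19.3 tcp [ 0.508 -0.395  0.193] open 6.1 F [-0.04  -0.532  2.588] q [-0.75   0.333 -0.057  1.173 -0.026  2.01 ]
x [-0.011 -0.025 -1.   ] y [ 0.372 -0.928  0.019] z [-0.928 -0.372  0.02 ] jaw heading deg -68.2
phi 36.4 r 0.1601 y_w 0.0006
phi 41 shift [ 1.65  0.39 -0.04]
phi 46 shift [ 0.92  0.93 -0.02]
phi 51 shift [ 1.    0.84 -0.03]
phi 56 shift [ 0.98  0.69 -0.02]
phi 61 shift [0. 0. 0.]
phi 66 shift [0. 0. 0.]
```

```bash
python3 -m pendant '20 0 0.2 0 0; 20 -1 0 0 0; 20 -1 0 0 0; 0 -0.3 0 0 0;0 -0.2 0 0 0'; python3 arc.py 5 0; python3 - <<'E'
from h import *
a=snapshot("top")[:,:,::-1];b=snapshot("scene")[:,:,::-1]
A=cv2.resize(a[120:250,340:470],None,fx=3,fy=3,interpolation=2);B=cv2.resize(b[150:280,300:430],None,fx=3,fy=3,interpolation=2)
cv2.imwrite("pics/p11.png",np.hstack([A,B]))
E
```

```text
time: 19.8
ee_pos: [0.5084, -0.3938, 0.2151]
orientation: [-0.688, -0.13, 0.701, -0.139]
ft_force: [-0.6, 0.2, -0.1]
opening: -0.0001
t 19.8 tcp [ 0.508 -0.394  0.215] open -0.1 F [-0.61   0.249 -0.086] q [-0.75   0.324 -0.021  1.227 -0.022  2.01 ]
x [-0.015 -0.016 -1.   ] y [ 0.372 -0.928  0.009] z [-0.928 -0.372  0.02 ] jaw heading deg -68.1
phi 31.9 r 0.1779 y_w 0.0014
```

View pics/p11.png

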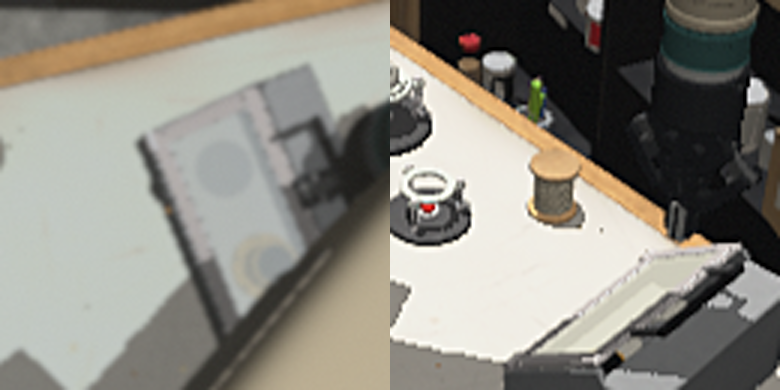

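```bash
python3 -m pendant '0 1.5 1.5 0 0; 0 1.5 1.3 0 0; 0 1.2 0.1 0 0'; python3 go.py .518 -.421 .168
```

```text
time: 20.2
ee_pos: [0.5208, -0.4244, 0.1731]
orientation: [-0.689, -0.128, 0.699, -0.141]
ft_force: [-0.2, 0.5, -0.3]
opening: -0.0002
t 20.2 tcp [ 0.521 -0.424  0.173] open -0.2 F [-0.242  0.549 -0.319] q [-0.771  0.395 -0.011  1.159 -0.022  1.989]
x [-0.011 -0.02  -1.   ] y [ 0.373 -0.928  0.015] z [-0.928 -0.373  0.018] jaw heading deg -68.1
shift cm tool: [ 0.504 -0.423  0.125]
```

```bash
python3 -m pendant '0 0.5 -0.3 0 0; 0 0.4 -0.1 0 0;0 0.4 0 0 0'; python3 go.py .518 -.421 .168
```

```text
time: 20.5
ee_pos: [0.5192, -0.4224, 0.1656]
orientation: [-0.689, -0.127, 0.699, -0.141]
ft_force: [-6.9, 6.1, 22.5]
opening: -0.0002
t 20.5 tcp [ 0.519 -0.422  0.166] open -0.2 F [-6.868  6.083 22.512] q [-0.77   0.395 -0.028  1.14  -0.023  1.991]
x [-0.01  -0.022 -1.   ] y [ 0.372 -0.928  0.017] z [-0.928 -0.372  0.018] jaw heading deg -68.2
shift cm tool: [-0.247 -0.175  0.066]
```

```bash
python3 -m pendant '0 -1.5 0 0 -0.15; 0 -2.5 0 0 -0.15; 0 -2.5 0 0 -0.15; 20 -1 0 0 -0.15'; python3 go.py .4405 .1255 .2; python3 - <<'E'
from h import *
b=snapshot("scene")[:,:,::-1];a=snapshot("top")[:,:,::-1]
A=cv2.resize(a[120:250,370:500],None,fx=3,fy=3,interpolation=2);B=cv2.resize(b[180:310,310:440],None,fx=3,fy=3,interpolation=2)
cv2.imwrite("pics/p12.png",np.hstack([A,B]))
E
```

```text
time: 20.9
ee_pos: [0.5175, -0.418, 0.2392]
orientation: [-0.615, -0.333, 0.63, -0.337]
ft_force: [-0.0, -0.7, 0.5]
opening: 0.0134
t 20.9 tcp [ 0.517 -0.418  0.239] open 13.4 F [-0.008 -0.7    0.544] q [-0.767  0.35   0.067  1.288 -0.023  1.388]
x [-0.016 -0.016 -1.   ] y [ 0.834 -0.551 -0.004] z [-0.551 -0.834  0.022] jaw heading deg -33.5
shift cm tool: [  3.17  -36.37  -41.174]
```

View pics/p12.png

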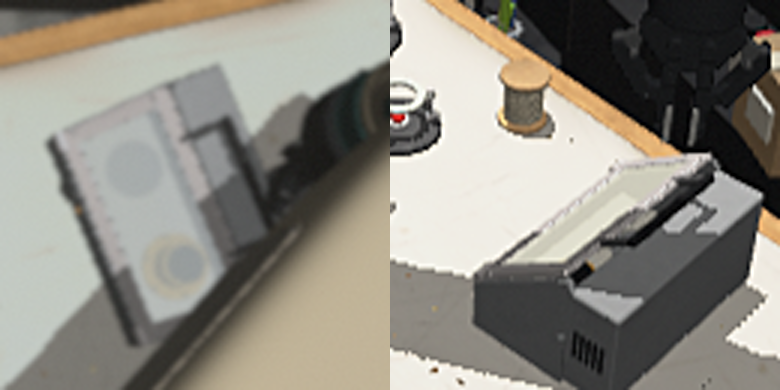

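The door is shut; in the right half its frame and bar sit at the same pixels as in the first picture. Now back to the stand.

```bash
python3 -m pendant '45 0 -2.2 -2.5 0; 45 0 -3 -3.4 0;45 0 -3 -3.4 0;45 0 -3 -3.4 0;45 0 -3 -3.4 0;45 0 -3 -3.4 0;45 0 -3 -3.4 0;45 0 -3 -3.4 0;45 0 -3 -3.4 0;45 0 -3 -3.4 0; 45 0 -3 -3.4 0'; python3 go.py .4405 .1255 .2
```

```text
time: 22.1
ee_pos: [0.4525, 0.0802, 0.2145]
orientation: [-0.62, -0.319, 0.646, -0.312]
ft_force: [1.5, 0.5, 0.3]
opening: 0.0385
t 22.1 tcp [0.452 0.08  0.215] open 38.5 F [1.516 0.461 0.266] q [ 0.038  0.025 -0.382  1.201 -0.006  2.254]
x [-0.037 -0.008 -0.999] y [ 0.799 -0.601 -0.025] z [-0.601 -0.799  0.028] jaw heading deg -37.0
shift cm tool: [ 1.464 -3.645 -2.941]
```

```bash
python3 -m pendant '55 1 -2 -1.6 0; 55 1.5 -1.4 -1.2 0;55 1.2 0 0 0'; python3 go.py .4405 .1245 .15
```

```text
time: 22.4
ee_pos: [0.4371, 0.1292, 0.174]
orientation: [-0.619, -0.319, 0.647, -0.311]
ft_force: [0.1, -0.6, 0.3]
opening: 0.0469
t 22.4 tcp [0.437 0.129 0.174] open 46.9 F [ 0.055 -0.574  0.295] q [ 0.146  0.053 -0.444  1.114 -0.001  2.364]
x [-0.04  -0.007 -0.999] y [ 0.797 -0.603 -0.028] z [-0.603 -0.797  0.029] jaw heading deg -37.1
shift cm tool: [2.383 0.616 0.1  ]
```

```bash
python3 - <<'E'
from h import *
a=snapshot("top")[:,:,::-1];b=snapshot("scene")[:,:,::-1]
A=cv2.resize(a[150:260,200:310],None,fx=3.6,fy=3.6,interpolation=2);B=cv2.resize(b[100:210,260:370],None,fx=3.6,fy=3.6,interpolation=2)
cv2.imwrite("pics/p13.png",np.hstack([A,B]))
E
```

```text
(no output)
```

View pics/p13.png

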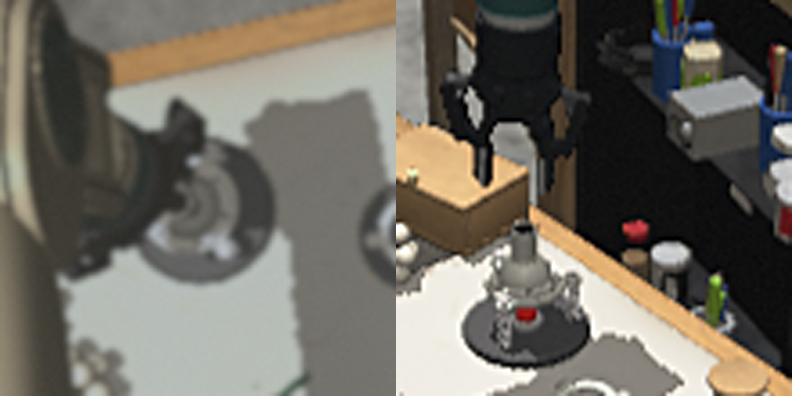

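```bash
python3 -m pendant '55 1.2 0.6 0.1 0; 55 0.8 0.1 0 0'; python3 go.py .4405 .1245 .104
```

```text
time: 22.7
ee_pos: [0.4418, 0.1203, 0.1522]
orientation: [-0.619, -0.317, 0.648, -0.309]
ft_force: [-0.1, 0.3, -0.9]
opening: 0.047
t 22.7 tcp [0.442 0.12  0.152] open 47.0 F [-0.102  0.284 -0.876] q [ 0.127  0.079 -0.467  1.068 -0.003  2.35 ]
x [-0.042 -0.008 -0.999] y [ 0.794 -0.607 -0.028] z [-0.607 -0.794  0.032] jaw heading deg -37.4
shift cm tool: [ 4.814 -0.224 -0.406]
```

```bash
python3 -m pendant '55 1.2 -0.2 -0.4 0; 55 1.4 0 -0.1 0'; python3 go.py .4405 .1245 .104
```

```text
time: 22.9
ee_pos: [0.4442, 0.1238, 0.1251]
orientation: [-0.621, -0.315, 0.648, -0.308]
ft_force: [0.0, -0.2, -0.6]
opening: 0.0473
t 22.9 tcp [0.444 0.124 0.125] open 47.3 F [ 0.007 -0.205 -0.642] q [ 0.133  0.111 -0.495  1.005 -0.003  2.362]
x [-0.039 -0.008 -0.999] y [ 0.791 -0.611 -0.026] z [-0.611 -0.791  0.03 ] jaw heading deg -37.7
shift cm tool: [ 2.124 -0.281  0.107]
```

```bash
python3 -m pendant '55 1.2 -0.3 0.1 0; 55 0.8 -0.05 0 0'; python3 go.py .4405 .1245 .1035
```

```text
time: 23.1
ee_pos: [0.4401, 0.124, 0.1027]
orientation: [-0.621, -0.314, 0.649, -0.307]
ft_force: [0.1, 0.2, -0.0]
opening: 0.0472
t 23.1 tcp [0.44  0.124 0.103] open 47.2 F [ 0.088  0.156 -0.049] q [ 0.135  0.131 -0.527  0.953 -0.003  2.367]
x [-0.04  -0.008 -0.999] y [ 0.789 -0.614 -0.027] z [-0.613 -0.789  0.031] jaw heading deg -37.9
shift cm tool: [-0.078 -0.003 -0.061]
```

```bash
python3 -m pendant '10 -0.15 0 0 0;10 -0.15 0 0 0;10 -0.1 0 0 0; 10 0 0 0 0' 100; python3 go.py
```

```text
time: 23.5
ee_pos: [0.4403, 0.1232, 0.1056]
orientation: [-0.621, -0.314, 0.65, -0.306]
ft_force: [0.8, -0.1, -3.2]
opening: 0.0232
t 23.5 tcp [0.44  0.123 0.106] open 23.2 F [ 0.833 -0.098 -3.234] q [ 0.133  0.129 -0.523  0.962 -0.003  2.367]
x [-0.042 -0.008 -0.999] y [ 0.787 -0.616 -0.028] z [-0.615 -0.788  0.032] jaw heading deg -38.0
```

```bash
python3 -m pendant '10 0.3 0 0 0;10 0.4 0.02 -0.02 0;10 0.4 0.02 -0.02 0'; python3 go.py .4405 .1245 .088
```

```text
time: 23.8
ee_pos: [0.4407, 0.1234, 0.0959]
orientation: [-0.621, -0.314, 0.65, -0.306]
ft_force: [-3.1, -0.0, 6.6]
opening: 0.0233
t 23.8 tcp [0.441 0.123 0.096] open 23.3 F [-3.123 -0.027  6.627] q [ 0.133  0.141 -0.533  0.938 -0.003  2.367]
x [-0.04  -0.008 -0.999] y [ 0.788 -0.616 -0.027] z [-0.615 -0.788  0.031] jaw heading deg -38.0
shift cm tool: [ 0.794 -0.064 -0.097]
```

```bash
python3 -m pendant '10 0.35 0 0 0;10 0.3 0 0 0'; python3 go.py .4405 .1235 .088
```

```text
time: 24.0
ee_pos: [0.4407, 0.1234, 0.0907]
orientation: [-0.621, -0.314, 0.649, -0.306]
ft_force: [-3.5, -0.0, 9.8]
opening: 0.0228
t 24.0 tcp [0.441 0.123 0.091] open 22.8 F [-3.523 -0.01   9.774] q [ 0.133  0.147 -0.539  0.926 -0.003  2.367]
x [-0.04  -0.008 -0.999] y [ 0.788 -0.616 -0.026] z [-0.615 -0.788  0.031] jaw heading deg -38.0
shift cm tool: [ 0.268 -0.016 -0.001]
```

```bash
python3 -m pendant '10 0.2 0 0 0;10 0.2 0 0 0'; python3 go.py .4405 .1235 .088;  python3 -m pendant '10 0.05 0 0 0'; python3 go.py .4405 .1235 .088
```

```text
time: 24.2
ee_pos: [0.4408, 0.1234, 0.0887]
orientation: [-0.621, -0.313, 0.649, -0.307]
ft_force: [-5.6, -1.0, 13.1]
opening: 0.0232
t 24.2 tcp [0.441 0.123 0.089] open 23.2 F [-5.585 -1.047 13.111] q [ 0.134  0.15  -0.541  0.921 -0.003  2.368]
x [-0.04  -0.009 -0.999] y [ 0.788 -0.616 -0.026] z [-0.615 -0.788  0.031] jaw heading deg -38.0
shift cm tool: [ 0.075 -0.024  0.009]
time: 24.3
ee_pos: [0.4408, 0.1234, 0.0894]
orientation: [-0.621, -0.313, 0.649, -0.307]
ft_force: [-4.6, -0.4, 10.4]
opening: 0.0235
t 24.3 tcp [0.441 0.123 0.089] open 23.5 F [-4.637 -0.435 10.398] q [ 0.134  0.149 -0.54   0.923 -0.004  2.368]
x [-0.04  -0.009 -0.999] y [ 0.788 -0.616 -0.026] z [-0.615 -0.788  0.032] jaw heading deg -38.0
shift cm tool: [ 0.143 -0.021  0.007]
```

```bash
python3 -m pendant '10 0.3 0 0 0;10 0.3 0 0 0'; python3 go.py .4405 .1235 .088; python3 - <<'E'
from h import *
a=snapshot("top")[:,:,::-1];b=snapshot("scene")[:,:,::-1];snapshot("top");snapshot("top")
cv2.imwrite("pics/raw_s14.png",b)
crop(b,265,140,70,70,8,"pics/p14.png")
s=read_state();print(s["time"],s["ee_pos"],s["ft_force"])
E
```

```text
time: 24.5
ee_pos: [0.4408, 0.1235, 0.0868]
orientation: [-0.621, -0.313, 0.649, -0.307]
ft_force: [-7.2, -1.3, 17.9]
opening: 0.0235
t 24.5 tcp [0.441 0.123 0.087] open 23.5 F [-7.223 -1.286 17.913] q [ 0.134  0.152 -0.543  0.917 -0.004  2.368]
x [-0.04  -0.009 -0.999] y [ 0.788 -0.615 -0.026] z [-0.615 -0.788  0.032] jaw heading deg -38.0
shift cm tool: [-0.12  -0.029  0.019]
24.7 [0.44078502 0.12345917 0.08702527] [-6.28956371 -0.88984748 17.11203528]
```

View pics/p14.png

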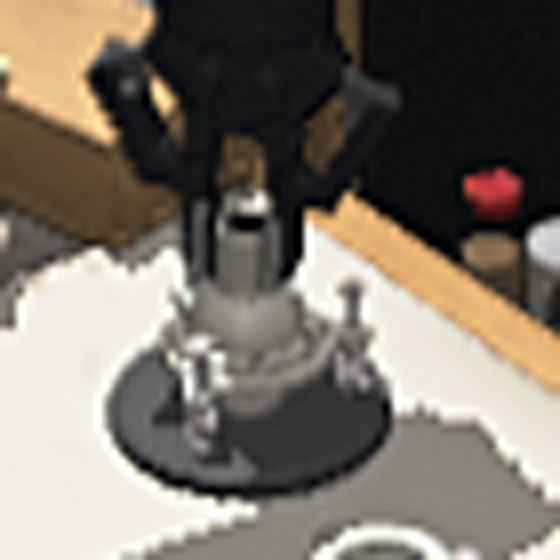

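```bash
python3 - <<'E'
from h import *
print(ray("scene",265+250/8-.5,140+212/8-.5,.102), proj("scene",[.4405,.124,.102]))
b=snapshot("scene")[:,:,::-1]
s=8;c=cv2.resize(b[140:210,265:335],None,fx=s,fy=s,interpolation=2)
def circ(o,r):
    a=np.linspace(0,2*np.pi,60);P=np.c_[o[0]+r*np.cos(a),o[1]+r*np.sin(a),np.full(60,o[2])]
    return ((proj("scene",P)-[265,140]+.5)*s).astype(int)
S=(.4405,.124)
for o,r,col in(((*S,.0505),.033,(0,255,0)),((*S,.102),.013,(0,0,255)),((*S,.012),.062,(255,0,0))):
    cv2.polylines(c,[circ(o,r).reshape(-1,1,2)],True,col,1)
full=cv2.resize(b[180:310,310:440],None,fx=3,fy=3,interpolation=2)
cv2.imwrite("pics/p15.png",np.hstack([cv2.resize(c,(390,390)),full]))
E
```

```text
[0.44859552 0.13523767 0.102     ] [[294.80237799 168.15044405]]
```

View pics/p15.png

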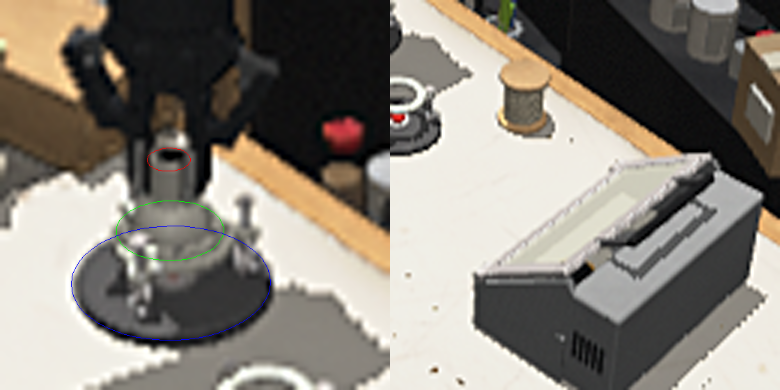

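```bash
python3 - <<'E'
from h import *
s=8
def circ(o,r):
    a=np.linspace(0,2*np.pi,60);P=np.c_[o[0]+r*np.cos(a),o[1]+r*np.sin(a),np.full(60,o[2])]
    return ((proj("scene",P)-[265,140]+.5)*s).astype(int)
S=(.4405,.124);out=[]
for f,d in(("raw_s8",0),("raw_s14",.0165)):
    b=cv2.imread(f"pics/{f}.png");c=cv2.resize(b[140:210,265:335],None,fx=s,fy=s,interpolation=2)
    for o,r,col in(((*S,.066-d),.033,(0,255,0)),((*S,.118-d),.013,(0,0,255))):
        cv2.polylines(c,[circ(o,r).reshape(-1,1,2)],True,col,1)
    out.append(c[100:460,60:450])
cv2.imwrite("pics/p16.png",np.hstack(out))
E
```

```text
(no output)
```

View pics/p16.png

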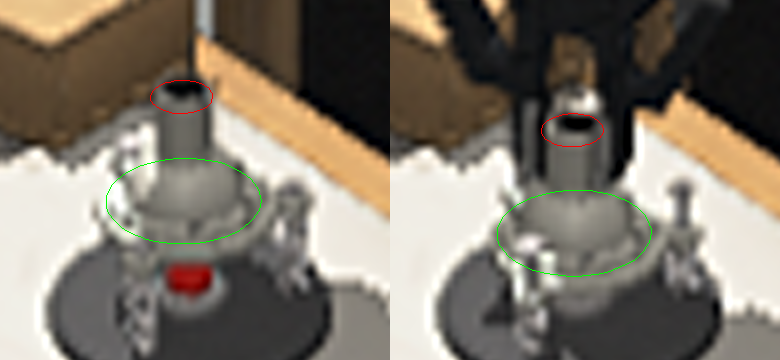

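```bash
python3 - <<'E'
from cell import *
s=read_state();print(s["time"],s["ee_pos"],s["ft_force"],s["opening"])
print(job_done())
E
```

```text
24.75 [0.44083496 0.12344914 0.08707411] [-6.46735893 -1.57493964 18.46118393] 0.02350584369726378
the job is handed in; nothing more can be done
None
```

I handed the job in at 24.75 s of the 72 s allowed. The ball mould was pressed onto the red plug and still gripped; `job_done` gave no verdict.

**What I did:**
- I lowered the door by its bar until it was level, lifted the ball mould out of the left hole and set it upright in the sprung ring.
- I swung the door back up. The grip on the bar slipped part-way on the way up. Past upright I let go, the door sank shut, and I pressed its bar down.
- I then regripped the mould by its neck and pushed it down.

**Last checks:**
- **Door:** pressing on the bar gave about 22 N with the fingertips at 155 mm, which is the top of the bar when shut. The pictures match the shut door at the start.
- **Mould on plug:** the mould went about 16 mm below the ring's free height. The push was 17 to 18 N, and the stiffness rose from about 0.6 to over 2 N per mm at about 14 mm. I take that as about 2 mm into the rubber and 4 to 5 N on the plug.
- **Position:** the gripper was within about 1 mm of the stand's axis and tilted about 0.04 rad. The mould looks upright in the picture.
- **Things left alone:** the pictures show the brass mould in its hole until the door was shut, and the spool unmoved. I did not measure either, and I did not check the ball cluster by eye at the end. The arm did not pass near it.

**What disagreed or went wrong:**
- **Neck height:** the drawn outline of the neck sat about 3 mm below the real one. It was nearly the same before and after pressing, so I treated it as a camera offset.
- **Tool tilt:** the tool tilted by up to 0.08 rad during the moves. I took some of that out by pressing the closed fingers against the warmer's front wall.
- **Sideways force:** about 6 N remained at the end.

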